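# Turn the deep spares box lid down and stack it

## Task

Each of the three small V-shaped steel stands holds a lidded metal box; one box is flat, and of the two deep ones one leans with its lid up and the other is already turned over with its lid down, the way spares are kept here so that the loose lids stay shut. Take the deep box whose lid is up, keep its loose lid and base pressed together while you turn it over, and stack it lid down, squarely on the deep box that already lies lid down, resting in the same stand. Set it down rather than dropping it, let go, and leave the flat box and the stacked box where they are.

Things in the scene. Friction and masses are not known exactly. Their poses are not given: they have to be found in the camera images.
- box: Base of the deep box to turn over: grey steel, 60 (x) by 55 (y) by 20 mm, plus a neck inside the lid. Origin: centre of its underside; z to the lid, seam at z = 20 mm, flush; closed box 40 mm deep, 0.2 to 0.4 kg. Its underside lies on the left flank of a V stand; x points down this 45 degree slope, to the robot's right; y is level. Fingers pointing along x, on the 55 mm sides across the seam, hold both parts.
- lid: Loose lid of that box: bright steel, 60 by 55 by 20 mm, a raised rectangle on top; it slips 10 mm over the base's neck with 1 mm play and falls off if not held when turned over. Origin: centre of its rim, on the seam; z to its top. Closed, it lies 20 mm along the base's z from the base's origin. Half a roll about the box's x turns the closed box over.
- stacked: The deep box lying lid down in another stand: same size and look, 60 by 55 by 40 mm, closed, loose, 0.3 kg. Origin: centre of its underside, now facing up and to the robot's right; z points from there into the box, so the next box goes on its -z side. x points up the 45 degree slope, to the left; y is level. Stacked, both boxes lie flush at the lower end, on the stand's right flank.
- flat_box: Flat lidded box in the third stand: 60 by 55 by 22 mm, loose. Origin: centre of underside; z to its lid, x down the slope. The 3 stands are alike, fixed, in any order, turned up to 0.25 rad: 40 mm wide strip bent to a square V, its corner line 30 mm above the table, level, running away from the robot; left flank 45 mm long, under the boxes; right flank 90 mm, carrying their lower ends.
Things that resemble listed ones, but are neither listed nor needed, are in the scene too. Leave any pink look-alike of the box alone. What is shaped like the stacked but blue is not meant.

How it is judged:
On the way:
1. the box is turned over, its lid below (angle between box's own z axis and vertical above 1.95 rad), for 0.2 s.
At the end, for the whole second after the job is handed in: The deep box lies lid down on the other deep box in its stand: centred within 12 mm along the slope and 18 mm across it, flat on it (within 7 mm and 10 degrees) and square within 15 degrees, lid closed within 6 mm and 8 degrees, the lower box within 20 mm of where it was, everything at rest (x of box in the frame of stacked between -0.012 and 0.012 m and y of box in the frame of stacked between -0.018 and 0.018 m and z of box in the frame of stacked between -0.047 and -0.033 m and angle between box's own z axis and vertical above 1.95 rad and angle between the z axis of box and the z axis of stacked, either way round below 0.175 rad and angle between the x axis of box and the x axis of stacked, either way round below 0.26 rad and distance between lid and box below 0.026 m and angle between the z axis of lid and the z axis of box, either way round below 0.14 rad and distance of stacked from where it was at the start of the episode below 0.02 m and linear speed of each of box, lid below 0.02 m/s); the robot touches nothing.
It fails at once if the lid came away from the base (distance between lid and box above 0.029 m).
It fails at once if the flat box was disturbed (moved more than 20 mm) (distance of flat_box from where it was at the start of the episode above 0.02 m).
It fails at once if the lower box was pushed more than 30 mm (distance of stacked from where it was at the start of the episode above 0.03 m).
It fails at once if the box was dropped (faster than 0.6 m/s out of the fingers) (linear speed of box above 0.6 m/s and contact force between the fingers and box below 0.2 N and contact force between the fingers and lid below 0.2 N).
It also fails if it takes over 40 s, if anything falls off the work surface, if the arm or the gripper's body presses on something with over 40 N, if the wrist force passes 120 N, or if a joint passes its speed limit or range.

## Robot

A 6-joint arm with a two-finger parallel gripper is mounted at the origin on the work surface. World frame = base frame: x ahead of the robot, y to its left, z up, the work surface at z = 0. Lengths are in m, angles in rad, forces in N, time in s.
With the tool pointing down it reaches from about 0.3 to 0.875 m from the base axis. Payload 6.4 kg.
Tool frame: the origin (TCP) lies at the very end of the fingers, on their centre line; the grasp point (between the pads) lies ctrl.grip_point_offset behind it (ctrl.grip_point_offset is the distance from the TCP to the grasp point, in m); z points along the fingers, x is the direction in which the jaws open and shut, and the axes are right-handed (so a half turn about z gives the same grasp; the last joint's range is limited). The gripper opens to 85 mm and grips with 20 to 120 N. Pads are 22 mm wide; open, the fingers measure 114 mm over their backs; the gripper's body (76 mm by 85 mm) begins 54 mm behind the grasp point. The pads swing forward as they close: fully open they stand 13 mm farther back than shut.
Start: joints at [-1.359, 0.181, 1.607, -0, 1.354, -0.206], TCP at [0.233, -0.526, 0.231] pointing down, gripper open.
Joint ranges: [-2.99, 2.99], [-0.89, 2.07], [0.3, 2.58], [-1.14, 4.28], [0, 2.63], [-3.12, 3.12]. Speed limits (rad/s): [2.57, 2.57, 3.01, 3.14, 3.14, 3.14].

## Interface

Orientations are given as a unit quaternion [w, x, y, z].
In Python, from bench import get_obs, viewer, workorder, ctrl gives the robot as it stands. The module is installed in compiled form; this text tells all that it offers.
- The arm moves only by the tool move_arm, never from a script. Its argument "increments" is a list of rows, each an object of numbers: "tx", "ty", "tz": the shift along the tool's x, y, z in m; "turn": the turn about the tool's z in degrees. A call has 1 to 20 rows; each row is the pose to reach, as a shift and turn from the pose commanded when the call began, along the tool's axes at that moment; what a row does not reach only later rows make up. A row lasts 1/12 s, in which the tool goes at most 41.7 mm and 7.16 degrees, less where a joint would pass 70% of its speed; a pose out of reach is approached as far as the arm can. A call with a gripper value outside its range is refused whole. "gripper" is the opening, from 0 (shut) to 1 (fully open), set as the call begins (left out, the last holds). The fingers move at their own pace and stop on an object; the grip force is fixed at half the most. Time passes only in rows, so rows that repeat a pose let the fingers close. It gives the time, the measured TCP pose, the force and the opening at its end, in the units of the state.
- get_obs(): the state, without advancing time (a new reading comes with each control period).
- viewer.camera(name): name is "scene" or "top" or "wrist"; returns (picture, depth): 420x560x3 uint8, red, green, blue; 420x560 float32, m along the optical axis (not along the pixel's ray), 0 where there is no reading.
- viewer.get_calibration(name): a dict with "intrinsics" (3x3 intrinsics, pixels), "origin" and "attitude" of the camera in the world. Camera axes: x right, y up, looking along -z (the intrinsics and any distortion apply to the point x, -y, -z); pixel columns grow to the right and rows downward; lengths in m; the calibration is good to about 2 mm. A picture is of the moment at which its call begins: read the wrist's pose just before it. get_calibration takes no time and is no camera call; for the wrist camera it gives the pose at the moment of the call.
- workorder.hand_in(): hands the job in, once; it reports no verdict.
The state is a dict: "time_s": time; "q": joint angles; "dq": joint speeds; "joint_efforts": joint torques, N m; "eef_pos": TCP position; "eef_rot": TCP orientation; "wrist_force": force on the tool from outside, world axes, zero at the start; "torque": the same for the moment, N m; "opening": opening from 0.0 (shut) to 1.0 (fully open).
Only numpy, scipy, OpenCV 4.12 (cv2) and the standard library are available. Lean on these libraries where they do the work, as an engineer would, in place of code of your own. Each camera call takes 0.05 s, during which the arm holds its last target.

## Working session

There is one attempt and no reset: what is moved stays moved. The work goes in short steps, Python scripts to look and compute and a tool call to move; the robot and the scene stay as the last step left them, time stands still between calls to the robot, and variables do not carry over. Pictures are saved under pics/ and viewed, and the job is handed in when it is done.

Besides the shell and the picture viewer there is one more tool, called after ">>>" as a command line: name --argument value ..., lists and objects as JSON in quotes. move_arm: Moves the arm, as the interface text tells. Its arguments: {"type":"object","properties":{"increments":{"type":"array"},"gripper":{"type":"number"}},"required":["increments"]}

```bash
mkdir -p pics; ls
cat > h.py <<'E'
import numpy as np, cv2
from bench import get_obs, viewer, workorder, ctrl
from scipy.spatial.transform import Rotation as R
def cap(name,fn):
    c=viewer.get_calibration(name); p,d=viewer.camera(name)
    np.savez('pics/'+fn+'.npz',p=p,d=d,K=c['intrinsics'],o=c['origin'],A=np.array(c['attitude']))
    cv2.imwrite('pics/'+fn+'.png',p[:,:,::-1]); return c
E
python3 - <<'E'
from h import *
print(get_obs()); print(ctrl.grip_point_offset)
for n in ['scene','top','wrist']:
    print(n,cap(n,n+'0'))
E
```

```text
pics
{'time_s': 0.0, 'q': array([-1.35930658e+00,  1.81568742e-01,  1.60805055e+00,  9.67585339e-06,
        1.35382778e+00, -2.06318446e-01]), 'dq': array([-0.0009458 , -0.00041931, -0.00167532, -0.00132878,  0.00096747,
       -0.00103578]), 'joint_efforts': array([-4.46022568e-04, -4.44877875e+01, -3.51340055e+01, -3.31263946e-04,
        9.14491131e-03, -1.32841825e-05]), 'eef_pos': array([ 0.23319475, -0.52495107,  0.23034805]), 'eef_rot': array([-6.57283926e-04,  8.38377909e-01, -5.45088637e-01, -6.53994334e-04]), 'wrist_force': array([-0.87727402, -0.45795528, -0.96590088]), 'torque': array([ 0.05154023, -0.0213636 ,  0.03032748]), 'opening': 0.9976329285050757}
0.0187
scene {'intrinsics': array([[455.43080978,   0.        , 283.68258642],
       [  0.        , 455.43080978, 211.14512381],
       [  0.        ,   0.        ,   1.        ]]), 'origin': array([1.11980954, 0.41517761, 0.61538188]), 'attitude': array([0.4350053 , 0.21853746, 0.40660948, 0.77309799])}
top {'intrinsics': array([[425.12648221,   0.        , 283.65360042],
       [  0.        , 425.12648221, 210.09006902],
       [  0.        ,   0.        ,   1.        ]]), 'origin': array([0.37426772, 0.0129341 , 0.83979731]), 'attitude': array([ 0.71524046,  0.05471222, -0.04218609, -0.69545524])}
wrist {'intrinsics': array([[303.66913635,   0.        , 275.8824926 ],
       [  0.        , 303.66913635, 207.73837038],
       [  0.        ,   0.        ,   1.        ]]), 'origin': array([ 0.31071589, -0.49213652,  0.37405845]), 'attitude': array([ 0.82683897, -0.13745422,  0.08967612, -0.53796082])}
```

View pics/scene0.png

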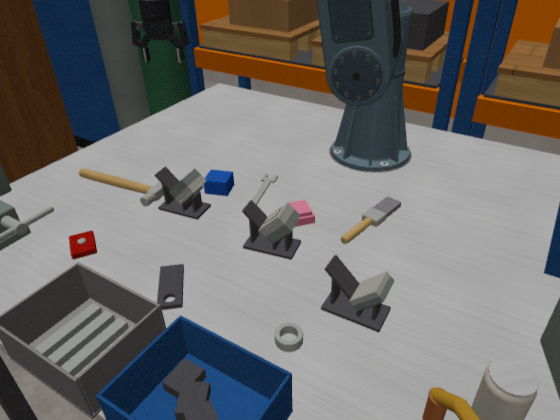

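View pics/top0.png

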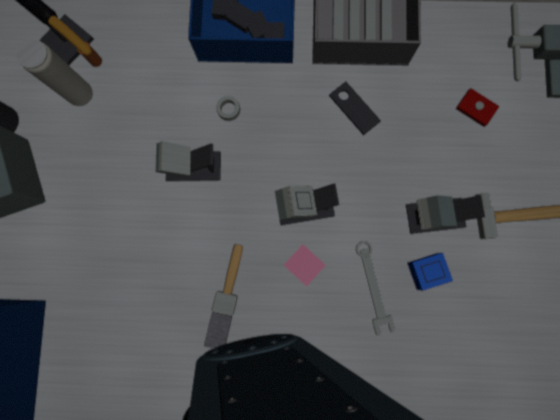

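View pics/wrist0.png

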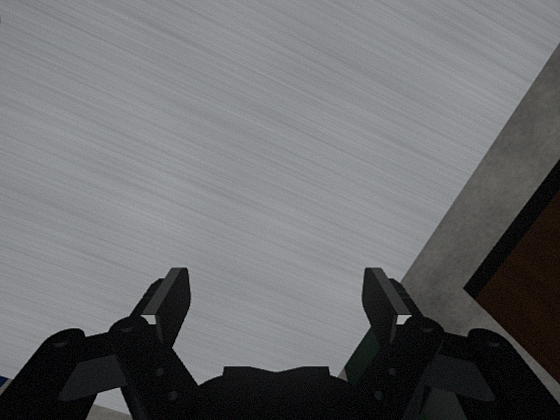

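```bash
cat >> h.py <<'E'
def cloud(fn):
    z=np.load('pics/'+fn+'.npz'); d=z['d']; K=z['K']; q=z['A']
    v,u=np.mgrid[0:d.shape[0],0:d.shape[1]]
    x=(u-K[0,2])/K[0,0]*d; y=(v-K[1,2])/K[1,1]*d
    P=np.stack([x,-y,-d],-1)
    W=P@R.from_quat([q[1],q[2],q[3],q[0]]).as_matrix().T+z['o']
    W[d==0]=np.nan
    return W,z['p']
E
python3 - <<'E'
from h import *
W,p=cloud('top0')
t=[cv2.resize(p[y-45:y+45,x-45:x+45],(266,266),interpolation=cv2.INTER_CUBIC) for x,y in [(189,160),(308,200),(440,212)]]
Ws,ps=cloud('scene0')
t2=[cv2.resize(ps[y-40:y+40,x-40:x+40],(266,266),interpolation=cv2.INTER_CUBIC) for x,y in [(358,292),(272,229),(184,192)]]
im=np.vstack([np.hstack(t),np.hstack(t2)])
im=np.clip(im.astype(float)*1.7,0,255).astype(np.uint8)
cv2.imwrite('pics/crops.png',im[:,:,::-1])
for pt in [(189,160),(297,200),(308,200),(440,212),(305,265),(432,270)]: print(pt,W[pt[1],pt[0]])
E
```

```text
(189, 160) [0.57608036 0.21362253 0.04541104]
(297, 200) [0.4956222  0.00451849 0.09467981]
(308, 200) [ 0.50008057 -0.01588151  0.07059005]
(440, 212) [ 0.48031547 -0.2457378   0.09902155]
(305, 265) [ 0.38231096 -0.0144203   0.02913984]
(432, 270) [ 0.37982319 -0.2488651   0.04145634]
```

View pics/crops.png

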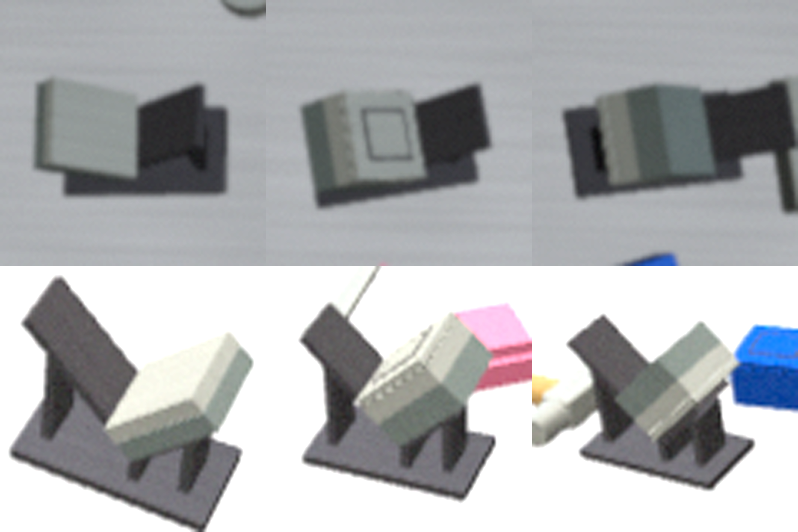

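Candidates in the top view: the left stand at (189,160) holds the thin box, so that is the flat one. The middle stand at (297,200) holds a deep box with bright lid and raised rectangle up, so that is the **box**. The right stand at (440,212) holds a deep box with grey base up and bright lid below, so that is **stacked**. The pink block (305,265) and the blue block (432,270) are decoys. Next I fit the poses.

```bash
cat > fit.py <<'E'
from h import *
from scipy.optimize import least_squares, minimize
# box solid in stand frame: r (right), a(away), u ; fit corner (x,y), yaw, thickness via surface distance
def boxaxes(yaw):
    a=np.array([np.cos(yaw),np.sin(yaw),0]); r=np.array([np.sin(yaw),-np.cos(yaw),0]); u=np.array([0,0,1.])
    xs=(r-u)/2**.5; n=(r+u)/2**.5
    return a,xs,n
def dist(P,c,yaw,T):   # c = centre of lower face on left flank; box 60 x 55 x T
    a,xs,n=boxaxes(yaw)
    L=np.stack([(P-c)@xs,(P-c)@a,(P-c)@n-T/2],-1)
    q=np.abs(L)-np.array([.03,.0275,T/2])
    return np.linalg.norm(np.maximum(q,0),axis=-1)+np.minimum(q.max(-1),0)
if __name__=='__main__':
    Wt,pt=cloud('top0'); Ws,ps=cloud('scene0')
    for name,cen,T in [('flat',(.576,.214),.022),('box',(.497,.003),.04),('stacked',(.48,-.245),.04)]:
        Ps=[]
        for W,p,wn in ((Wt,pt,'top'),(Ws,ps,'scene')):
            rad=np.hypot(W[...,0]-cen[0],W[...,1]-cen[1])
            br=p.astype(int).sum(-1); 
            sat=p.max(-1).astype(int)-p.min(-1)
            m=(rad<.06)&(W[...,2]>.035)&(br>(170 if wn=='top' else 300))&(sat<30)
            Ps.append(W[m]); print(name,wn,m.sum())
        for nm,P in (('top',Ps[0]),('scene',Ps[1]),('both',np.vstack(Ps))):
            best=None
            for y0 in (-.2,0,.2):
                f=lambda v:dist(P,v[:3],v[3],T)
                s=least_squares(f,[cen[0],cen[1]+.01,.051,y0],loss='soft_l1',f_scale=.002)
                if best is None or s.cost<best.cost: best=s
            v=best.x; e=f(v)
            a,xs,n=boxaxes(v[3])
            print(nm,np.round(v,4),'med|e|',np.median(abs(e)).round(4),'p90',np.percentile(abs(e),90).round(4),'corner z',(v[:3]+.03*xs)[2].round(4))
E
python3 fit.py
python3 - <<'E'
from h import *
for c in ('top0','scene0','wrist0'):
    W,p=cloud(c); 
    m=W[...,2]>.15
    H,xe,ye=np.histogram2d(W[...,0][m],W[...,1][m],bins=[np.arange(-.4,1.3,.1),np.arange(-1.4,1.0,.1)])
    print(c); 
    for i in range(len(xe)-1):
        js=[(round(ye[j],1),int(H[i,j])) for j in range(len(ye)-1) if H[i,j]>20]
        if js: print(round(xe[i],1),js)
E
```

```text
flat top 951
flat scene 577
top [0.574  0.234  0.0666 0.0384] med|e| 0.001 p90 0.0036 corner z 0.0454
scene [0.574  0.2497 0.0508 0.0287] med|e| 0.0004 p90 0.0011 corner z 0.0296
both [0.5744 0.2344 0.0664 0.0308] med|e| 0.0008 p90 0.0061 corner z 0.0452
box top 950
box scene 350
top [0.492  0.0206 0.0513 0.1933] med|e| 0.0006 p90 0.0015 corner z 0.0301
scene [0.4926 0.0215 0.0507 0.1935] med|e| 0.0005 p90 0.0016 corner z 0.0294
both [0.4923 0.0208 0.0512 0.1954] med|e| 0.0006 p90 0.0016 corner z 0.03
stacked top 708
stacked scene 190
top [ 0.4808 -0.2366  0.0511  0.1511] med|e| 0.0005 p90 0.0015 corner z 0.0299
scene [ 0.481  -0.2352  0.0494  0.1491] med|e| 0.001 p90 0.0024 corner z 0.0282
both [ 0.481  -0.2366  0.051   0.151 ] med|e| 0.0006 p90 0.0018 corner z 0.0298
top0
0.2 [(np.float64(-0.1), 2957), (np.float64(0.0), 8652), (np.float64(0.1), 291)]
0.3 [(np.float64(-0.1), 1688)]
0.6 [(np.float64(0.4), 105)]
0.7 [(np.float64(0.4), 1237)]
0.8 [(np.float64(0.4), 371)]
scene0
-0.4 [(np.float64(-1.3), 202)]
-0.1 [(np.float64(0.0), 196)]
-0.0 [(np.float64(-0.1), 41), (np.float64(0.0), 1195)]
0.1 [(np.float64(-0.5), 23), (np.float64(0.1), 21)]
0.2 [(np.float64(-0.6), 1094), (np.float64(-0.5), 890), (np.float64(-0.1), 534), (np.float64(0.0), 5397), (np.float64(0.1), 1484)]
0.7 [(np.float64(-0.6), 37), (np.float64(0.4), 2580)]
wrist0
0.1 [(np.float64(-0.5), 205)]
0.2 [(np.float64(-0.6), 25021), (np.float64(-0.5), 16390)]
```

Run:
```python
from h import *
W,p=cloud('wrist0')
for (u,v) in [(540,280),(500,290),(550,200),(450,220),(400,100),(550,60),(470,80),(360,370),(20,20)]: print((u,v),W[v,u].round(3))
W,p=cloud('scene0')
for (u,v) in [(20,100),(50,60),(100,50),(5,20),(5,235),(150,90)]: print((u,v),W[v,u].round(3))
```

```text
(540, 280) [ 0.158 -1.527 -0.51 ]
(500, 290) [ 0.049 -1.521 -0.597]
(550, 200) [ 0.41  -1.523 -0.666]
(450, 220) [ 0.192 -1.299 -0.75 ]
(400, 100) [ 0.373 -0.621  0.002]
(550, 60) [ 0.81  -1.276 -0.75 ]
(470, 80) [ 0.423 -0.683  0.002]
(360, 370) [-0.409 -1.148 -0.487]
(20, 20) [ 0.277 -0.207  0.001]
(20, 100) [ 0.138 -1.522 -0.09 ]
(50, 60) [-0.483 -2.242 -0.189]
(100, 50) [-0.473 -1.737 -0.06 ]
(5, 20) [ 0.081 -1.529  0.219]
(5, 235) [ 0.828 -0.386  0.1  ]
(150, 90) [-0.335 -1.25  -0.149]
```

>>> move_arm --increments '[{"tx":0.02,"ty":0.0,"tz":-0.02,"turn":5}]'

```text
time_s: 0.23
eef_pos: [0.2402, -0.5386, 0.2458]
eef_rot: [-0.004, 0.814, -0.581, -0.005]
wrist_force: [-0.7, -0.7, -0.1]
opening: 1.0
```

>>> move_arm --increments '[{"tx":0.5},{"tx":0.5},{"tx":0.5},{"tx":0.5},{"tx":0.5},{"tx":0.5},{"tx":0.5},{"tx":0.5},{"tx":0.5},{"tx":0.5},{"tx":0.5},{"tx":0.5}]'

```text
validation failed for argument at $.in...
```

Run:
```python
from h import *
o=get_obs(); print(o['time_s'],o['q'].round(3),o['dq'].round(3),o['eef_pos'].round(4)); q=o['eef_rot']; print(R.from_quat([*q[1:],q[0]]).as_matrix().round(3))
```

```text
0.2333 [-1.352  0.21   1.543 -0.     1.401 -0.112] [ 0.084  0.354 -1.008  0.005  0.583  1.25 ] [ 0.2402 -0.5386  0.2458]
[[ 0.325 -0.946 -0.003]
 [-0.946 -0.325  0.012]
 [-0.012 -0.001 -1.   ]]
```

>>> move_arm --increments '[{"tx":0.5,"ty":0,"tz":0,"turn":0},{"tx":0.5,"ty":0,"tz":0,"turn":0},{"tx":0.5,"ty":0,"tz":0,"turn":0},{"tx":0.5,"ty":0,"tz":0,"turn":0},{"tx":0.5,"ty":0,"tz":0,"turn":0},{"tx":0.5,"ty":0,"tz":0,"turn":0},{"tx":0.5,"ty":0,"tz":0,"turn":0},{"tx":0.5,"ty":0,"tz":0,"turn":0},{"tx":0.5,"ty":0,"tz":0,"turn":0},{"tx":0.5,"ty":0,"tz":0,"turn":0},{"tx":0.5,"ty":0,"tz":0,"turn":0},{"tx":0.5,"ty":0,"tz":0,"turn":0},{"tx":0.5,"ty":0,"tz":0,"turn":0},{"tx":0.5,"ty":0,"tz":0,"turn":0}]'

```text
time_s: 1.4
eef_pos: [0.343, -0.8607, 0.2217]
eef_rot: [0.011, 0.814, -0.581, 0.016]
wrist_force: [-0.1, -0.4, -0.8]
opening: 0.997
```

```bash
cat > st.py <<'E'
from h import *
o=get_obs(); print(o['time_s'],o['q'].round(3),o['dq'].round(3),o['eef_pos'].round(4),o['wrist_force'].round(1),o['opening']); q=o['eef_rot']; print(R.from_quat([*q[1:],q[0]]).as_matrix().round(3))
E
python3 st.py
```

```text
1.4 [-1.321  1.074  0.298  0.004  1.731 -0.079] [-0.005  0.032 -0.001  0.    -0.032 -0.007] [ 0.343  -0.8607  0.2217] [-0.1 -0.4 -0.8] 0.9968476577916806
[[ 0.324 -0.946  0.014]
 [-0.945 -0.325 -0.037]
 [ 0.039 -0.001 -0.999]]
```

>>> move_arm --increments '[{"tx":-0.05,"ty":0,"tz":0,"turn":0},{"tx":-0.05,"ty":0,"tz":0,"turn":0},{"tx":-0.05,"ty":0,"tz":0,"turn":0},{"tx":-0.05,"ty":0,"tz":0,"turn":0}]'

```text
time_s: 1.73
eef_pos: [0.3266, -0.8108, 0.2171]
eef_rot: [0.009, 0.814, -0.581, 0.014]
wrist_force: [-0.7, -0.4, 1.3]
opening: 1.001
```

```bash
python3 st.py
```

```text
1.7333 [-1.325  0.878  0.639  0.005  1.592 -0.085] [-0.003  0.018 -0.161 -0.003 -0.001  0.002] [ 0.3266 -0.8108  0.2171] [-0.7 -0.4  1.3] 1.0013657964044205
[[ 0.325 -0.946  0.012]
 [-0.945 -0.325 -0.031]
 [ 0.033 -0.002 -0.999]]
```

>>> move_arm --increments '[{"tx":2,"ty":0,"tz":-2,"turn":0},{"tx":2,"ty":0,"tz":-2,"turn":0},{"tx":2,"ty":0,"tz":-2,"turn":0},{"tx":2,"ty":0,"tz":-2,"turn":0},{"tx":2,"ty":0,"tz":-2,"turn":0},{"tx":2,"ty":0,"tz":-2,"turn":0},{"tx":2,"ty":0,"tz":-2,"turn":0},{"tx":2,"ty":0,"tz":-2,"turn":0},{"tx":2,"ty":0,"tz":-2,"turn":0},{"tx":2,"ty":0,"tz":-2,"turn":0},{"tx":2,"ty":0,"tz":-2,"turn":0},{"tx":2,"ty":0,"tz":-2,"turn":0},{"tx":2,"ty":0,"tz":-2,"turn":0},{"tx":2,"ty":0,"tz":-2,"turn":0}]'

```text
time_s: 2.9
eef_pos: [0.3036, -0.7962, 0.4383]
eef_rot: [0.018, 0.813, -0.581, 0.028]
wrist_force: [0.2, -0.4, -0.1]
opening: 1.005
```

```bash
python3 st.py
```

```text
2.9 [-1.349  0.825  0.298  0.011  1.953 -0.104] [-0.022 -0.137 -0.     0.004  0.141 -0.018] [ 0.3036 -0.7962  0.4383] [ 0.2 -0.4 -0.1] 1.0045228306892533
[[ 0.324 -0.946  0.024]
 [-0.944 -0.325 -0.062]
 [ 0.066 -0.003 -0.998]]
```

```bash
cat > kin.py <<'E'
import numpy as np
from scipy.spatial.transform import Rotation as R
from scipy.optimize import least_squares
D=[([-1.35930658,.181568742,1.60805055,0,1.35382778,-.206318446],(.233195,-.524951,.230348)),
([-1.352,.21,1.543,0,1.401,-.112],(.2402,-.5386,.2458)),
([-1.321,1.074,.298,.004,1.731,-.079],(.343,-.8607,.2217)),
([-1.325,.878,.639,.005,1.592,-.085],(.3266,-.8108,.2171)),
([-1.349,.825,.298,.011,1.953,-.104],(.3036,-.7962,.4383))]
def Rz(t): return R.from_rotvec([0,0,t]).as_matrix()
def Ry(t): return R.from_rotvec([0,t,0]).as_matrix()
# params: a1,h,a2,a3,b,L,d
def fk(q,k):
    a1,h,a2,a3,b,L,d=k
    M=Rz(q[0]); p=M@np.array([a1,d,h])
    M=M@Ry(q[1]); p=p+M@np.array([0,0,a2])
    M=M@Ry(q[2]); p=p+M@np.array([b,0,a3])
    M=M@Rz(q[3])@Ry(q[4]); p=p+M@np.array([0,0,L])
    M=M@Rz(q[5])
    return p,M
if __name__=='__main__':
    for q,p in D:
        c,s=np.cos(q[0]),np.sin(q[0]); print('rho',round(c*p[0]+s*p[1],4),'lat',round(-s*p[0]+c*p[1],4),'z',p[2])
    f=lambda k:np.concatenate([[*(fk(q,k)[0]-p)] for q,p in D]+[(k-np.array([0,.3,.4,.4,0,.3,.117]))*.001])
    s=least_squares(f,[0,.3,.4,.4,0,.3,.117]); print(s.x.round(4)); print(f(s.x)[:15].round(4)*1000)
    print(fk(D[-1][0],s.x)[1].round(3)); print(fk(D[0][0],s.x)[1].round(3))
E
python3 kin.py
```

```text
rho 0.5622 lat 0.1178 z 0.230348
rho 0.5779 lat 0.1176 z 0.2458
rho 0.9188 lat 0.1196 z 0.2217
rho 0.8659 lat 0.1195 z 0.2171
rho 0.8435 lat 0.121 z 0.4383
[-1.000e-04  3.211e-01  4.379e-01  5.146e-01  8.470e-02  3.270e-01
  1.178e-01]
[ 0.1 -0.1  0.   0.3  0.1  0.  -0.5 -0.  -0.1 -0.  -0.  -0.1  0.2 -0.
  0.1]
[[-0.323  0.946  0.024]
 [ 0.944  0.324 -0.062]
 [-0.066  0.003 -0.998]]
[[-0.406  0.914 -0.   ]
 [ 0.914  0.406  0.002]
 [ 0.002  0.    -1.   ]]
```

```bash
cat > sim.py <<'E'
import numpy as np
from kin import *
K=np.array([-.0001,.3211,.4379,.5146,.0847,.327,.1178])
LO=np.array([-2.99,-.89,.3,-1.14,0,-3.12]);HI=np.array([2.99,2.07,2.58,4.28,2.63,3.12])
V=.7*np.array([2.57,2.57,3.01,3.14,3.14,3.14])/12
def FK(q): 
    p,M=fk(q,K); return p,M@np.diag([-1,-1,1.])
def ik(q,p,M,w=1.,lim=True):
    lo,hi=(np.maximum(LO,q-V),np.minimum(HI,q+V)) if lim else (LO,HI)
    f=lambda x:(lambda a,B:np.concatenate([(a-p)/w,R.from_matrix(M.T@B).as_rotvec()]))(*FK(x))
    x0=np.clip(q,lo+1e-6,hi-1e-6)
    s=least_squares(f,x0,bounds=(lo-1e-9,hi+1e-9)); return s.x,s.fun
def run(q,rows,w=1.,clip=True,verbose=0):
    p0,M0=FK(q); 
    for r in rows:
        pt=p0+M0@np.array(r[:3]); Mt=M0@Rz(np.radians(r[3]))
        p,M=FK(q)
        if clip:
            d=pt-p; n=np.linalg.norm(d); 
            if n>.0417: pt=p+d*.0417/n
            rv=R.from_matrix(M.T@Mt).as_rotvec(); n=np.linalg.norm(rv)
            if n>.125: Mt=M@R.from_rotvec(rv*.125/n).as_matrix()
        q,_=ik(q,pt,Mt,w)
        if verbose: 
            p,M=FK(q); print(q.round(3),p.round(3),M[:,2].round(3))
    return q
if __name__=='__main__':
    for clip in (True,False):
      for w in (1.,.3,3.):
        q=np.array(D[1][0]); q=run(q,[(.5,0,0,0)]*14,w,clip); p,M=FK(q); print(clip,w,'T1',q.round(3),p.round(3),M[2,0].round(3))
        q=np.array(D[3][0]); q=run(q,[(2,0,-2,0)]*14,w,clip); p,M=FK(q); print('T2',q.round(3),p.round(3),M[2,0].round(3))
E
python3 sim.py
```

```text
True 1.0 T1 [-1.32   1.089  0.3    0.002  1.752 -0.079] [ 0.341 -0.852  0.207] 0.001
T2 [-1.349  0.822  0.3    0.008  1.975 -0.106] [ 0.301 -0.789  0.439] 0.045
True 0.3 T1 [-1.32   1.084  0.3    0.021  1.611 -0.078] [ 0.358 -0.895  0.215] 0.148
T2 [-1.35   0.81   0.3    0.032  1.827 -0.099] [ 0.318 -0.833  0.456] 0.205
True 3.0 T1 [-1.320e+00  1.089e+00  3.000e-01  1.000e-03  1.763e+00 -8.000e-02] [ 0.339 -0.848  0.207] -0.011
T2 [-1.349  0.823  0.3    0.007  1.985 -0.106] [ 0.3   -0.786  0.438] 0.034
False 1.0 T1 [-1.321  1.093  0.3    0.007  1.71  -0.08 ] [ 0.344 -0.865  0.204] 0.04
T2 [-1.391  0.607  0.3    0.124  1.421 -0.116] [ 0.324 -0.9    0.708] 0.732
False 0.3 T1 [-1.321  1.088  0.3    0.038  1.471 -0.079] [ 0.373 -0.937  0.221] 0.281
T2 [-1.381  0.68   0.3    0.63   0.247 -0.539] [ 0.36  -0.999  1.001] 0.926
False 3.0 T1 [-1.321e+00  1.095e+00  3.000e-01  1.000e-03  1.752e+00 -8.100e-02] [ 0.339 -0.851  0.201] -0.006
T2 [-1.388  0.622  0.3    0.024  2.107 -0.135] [ 0.259 -0.718  0.595] 0.113
```

```bash
cat > s2.py <<'E'
from sim import *
q0=np.array([-1.349,.825,.298,.011,1.953,-.104]); p0,M0=FK(q0)
q0=np.clip(q0,LO,HI)
import itertools
W=.7
for pos in [(.5,.0,.35),(.45,-.25,.35),(.3,-.6,.4),(.6,.1,.4),(.35,-.1,.35)]:
  # get to pos, tool down
  for sgn in (1,-1):
    q=q0.copy(); q[0]=np.arctan2(pos[1],pos[0])-.2
    Mt=np.array([[1,0,0],[0,-1,0],[0,0,-1.]])
    for e in range(3):
        best=None
    sol=None
    for y in np.linspace(-3,3,7):
        qq=q.copy(); qq[5]=y; qq[1]=.3; qq[2]=1.5; qq[4]=1.3; qq[3]=0
        ang=qq[0]-y; Mt2=R.from_rotvec([0,0,ang]).as_matrix()@Mt
        x,f=ik(qq,np.array(pos),Mt2,1.,False)
        if np.linalg.norm(f)<1e-4 and abs(x[3])<.3 and (sol is None or (sgn*x[5]>sgn*sol[5])): sol=x
    if sol is None: print(pos,'none'); continue
    q=sol; out=[]
    for call in range(3):
        q=run(q,[(0,0,0,sgn*170)]*15,W); p,M=FK(q); out.append((q.round(2),p.round(3),M[:,2].round(2)))
    print(pos,sgn,sol.round(2)); [print('   ',*o) for o in out]
E
python3 s2.py
```

```text
(0.5, 0.0, 0.35) 1 [-0.24 -0.07  1.63 -0.    1.58  2.96]
    [-1.37 -0.7   2.25  0.41  1.68  3.12] [ 0.285 -0.151  0.284] [ 0.37  0.17 -0.91]
    [-2.94 -0.89  2.51  0.02  2.2   3.12] [ 0.059 -0.115  0.233] [ 0.62  0.11 -0.78]
    [-2.99 -0.89  2.2  -0.9   2.62  3.12] [0.067 0.02  0.475] [ 0.69  0.5  -0.52]
(0.5, 0.0, 0.35) -1 [-0.24 -0.07  1.63  0.    1.58 -3.04]
    [ 0.59 -0.06  1.94 -0.56  1.25 -3.12] [0.404 0.213 0.238] [ 0.32 -0.39 -0.86]
    [ 1.23  0.33  2.28 -1.14  1.09 -3.12] [0.24  0.238 0.059] [ 0.73 -0.35 -0.59]
    [ 2.24  1.12  2.47 -1.14  0.85 -3.12] [ 0.141 -0.008 -0.064] [ 0.89 -0.03 -0.46]
(0.45, -0.25, 0.35) 1 [-0.74 -0.03  1.6   0.    1.58  2.97]
    [-1.82 -0.62  2.23  0.43  1.61  3.12] [ 0.191 -0.287  0.276] [ 0.42 -0.03 -0.91]
    [-2.99 -0.46  2.58  0.24  1.69  3.12] [ 0.027 -0.192  0.124] [ 0.63 -0.14 -0.76]
    [-2.99  1.    2.58  1.27  0.52  3.12] [ 0.133 -0.257 -0.108] [ 0.57 -0.4  -0.72]
(0.45, -0.25, 0.35) -1 [-0.74 -0.03  1.6   0.    1.58 -3.03]
    [ 0.06 -0.04  1.92 -0.56  1.24 -3.12] [ 0.47  -0.021  0.237] [ 0.09 -0.5  -0.86]
    [ 0.69  0.34  2.26 
[... 1302 characters left out ...]
[ 2.01  0.97  2.33 -1.14  1.09 -3.12] [ 0.109  0.11  -0.057] [ 0.92 -0.05 -0.4 ]
(0.35, -0.1, 0.35) 1 [-0.61 -0.41  1.91 -0.    1.65  2.87]
    [-1.96 -0.89  2.2   0.27  1.99  3.12] [ 0.135 -0.19   0.336] [ 0.28  0.06 -0.96]
    [-2.99 -0.89  2.17 -0.21  2.4   3.12] [ 0.001 -0.072  0.388] [ 0.48  0.22 -0.85]
    [-2.99 -0.89  1.84 -1.14  2.63  3.12] [0.061 0.037 0.607] [ 0.52  0.53 -0.67]
(0.35, -0.1, 0.35) -1 [-0.61 -0.41  1.91 -0.    1.65 -2.13]
    [-0.01 -0.33  1.9  -0.21  1.58 -3.12] [0.371 0.044 0.33 ] [-0.01 -0.21 -0.98]
    [ 1.03 -0.15  2.17 -0.59  1.4  -3.12] [0.206 0.222 0.191] [ 0.37 -0.46 -0.81]
    [ 1.61  0.48  2.47 -1.14  0.98 -3.12] [ 0.124  0.142 -0.012] [ 0.76 -0.21 -0.61]
```

```bash
cat > s3.py <<'E'
from sim import *
from fit import boxaxes
def pose(c,yaw,xo,no,s):
    a,xs,n=boxaxes(yaw); x=s*a; M=np.stack([x,np.cross(xs,x),xs],1)
    return np.array(c)+xs*xo+n*no, M
BOX=((.4923,.0208,.0512),.1945); STK=((.481,-.2366,.051),.151)
def sols(p,M):
    S=[]
    rng=np.random.default_rng(0)
    for i in range(60):
        q=rng.uniform(LO,HI); x,f=ik(q,p,M,1.,False)
        if np.linalg.norm(f)<1e-5 and not any(np.allclose(x,y,atol=1e-2) for y in S): S.append(x)
    return S
if __name__=='__main__':
  for nm,(c,y),no in (('grasp',BOX,.02),('lift',BOX,.12),('pre',BOX,.02),('place',STK,.06),('above',STK,.13)):
    for s in (1,-1):
        p,M=pose(c,y,.0187 if nm!='pre' else -.06,no,s)
        print(nm,s,p.round(3),[x.round(2).tolist() for x in sols(p,M)])
E
python3 s3.py
```

```text
grasp 1 [ 0.498 -0.006  0.052] [[0.22, 0.46, 1.92, -0.95, 1.05, 0.65]]
grasp -1 [ 0.498 -0.006  0.052] [[0.22, 0.46, 1.92, -0.95, 1.05, -2.5]]
lift 1 [ 0.511 -0.075  0.123] [[0.07, 0.29, 1.95, -0.95, 1.04, 0.45]]
lift -1 [ 0.511 -0.075  0.123] [[0.07, 0.29, 1.95, -0.95, 1.04, -2.7]]
pre 1 [0.487 0.049 0.108] [[0.33, 0.38, 1.88, -0.85, 1.19, 0.59]]
pre -1 [0.487 0.049 0.108] [[0.33, 0.38, 1.88, -0.85, 1.19, -2.55]]
place 1 [ 0.489 -0.292  0.08 ] []
place -1 [ 0.489 -0.292  0.08 ] []
above 1 [ 0.497 -0.341  0.13 ] [[-0.49, 0.25, 1.99, -1.09, 0.69, 0.16]]
above -1 [ 0.497 -0.341  0.13 ] [[-0.49, 0.25, 1.99, -1.09, 0.69, -2.98]]
```

```bash
cat > s4.py <<'E'
from s3 import *
import sim
q0=np.array([-.49,.25,1.99,-1.09,.69,.16])
lo=sim.LO.copy(); sim.LO[3]=-2
for xo in (.0187,.01,0):
  for y in (.0,.05,.1,.151,.19,.25,.3):
    p,_=pose(*STK,xo,.06,1); _,M=pose(STK[0],y,0,0,1)
    x,f=sim.ik(q0,p,M,1.,False); 
    pa,_=pose(*STK,xo,.10,1); xa,fa=sim.ik(q0,pa,M,1.,False)
    print(xo,y,x.round(3),np.linalg.norm(f).round(5),'above',xa.round(3))
E
python3 s4.py
```

```text
0.0187 0.0 [-0.364  0.384  1.946 -1.096  0.837  0.422] 0.0 above [-0.414  0.34   1.925 -1.061  0.835  0.32 ]
0.0187 0.05 [-0.373  0.365  1.975 -1.128  0.795  0.408] 0.0 above [-0.425  0.32   1.953 -1.086  0.791  0.3  ]
0.0187 0.1 [-0.384  0.346  2.003 -1.16   0.751  0.394] 0.0 above [-0.436  0.3    1.981 -1.112  0.745  0.279]
0.0187 0.151 [-0.397  0.327  2.032 -1.195  0.706  0.381] 0.0 above [-0.45   0.28   2.009 -1.138  0.698  0.258]
0.0187 0.19 [-0.408  0.312  2.053 -1.223  0.67   0.371] 0.0 above [-0.462  0.264  2.03  -1.158  0.661  0.241]
0.0187 0.25 [-0.428  0.29   2.085 -1.269  0.615  0.357] 0.0 above [-0.482  0.241  2.061 -1.19   0.602  0.214]
0.0187 0.3 [-0.446  0.272  2.11  -1.309  0.568  0.346] 0.0 above [-0.501  0.222  2.086 -1.216  0.552  0.19 ]
0.01 0.0 [-0.353  0.368  1.951 -1.083  0.85   0.413] 0.0 above [-0.404  0.324  1.929 -1.049  0.848  0.312]
0.01 0.05 [-0.362  0.349  1.979 -1.113  0.807  0.398] 0.0 above [-0.414  0.304  1.957 -1.073  0.804  0.291]
0.01 0.1 [-0.373  0.329  2.008 -1.144  0.764  0.383] 0.0 above [-0.425  0.284  1.985 -1.097  0.758  0.269]
0.01 0.151
[... 454 characters left out ...]
68  0.865  0.404] 0.0 above [-0.391  0.307  1.933 -1.036  0.863  0.304]
0 0.05 [-0.349  0.33   1.984 -1.096  0.822  0.387] 0.0 above [-0.401  0.286  1.962 -1.058  0.819  0.281]
0 0.1 [-0.359  0.311  2.012 -1.126  0.779  0.37 ] 0.0 above [-0.412  0.265  1.99  -1.08   0.773  0.258]
0 0.151 [-0.372  0.29   2.041 -1.157  0.733  0.353] 0.0 above [-0.426  0.244  2.018 -1.103  0.726  0.233]
0 0.19 [-0.382  0.275  2.062 -1.181  0.698  0.34 ] 0.0 above [-0.437  0.227  2.039 -1.12   0.689  0.213]
0 0.25 [-0.401  0.252  2.094 -1.221  0.642  0.32 ] 0.0 above [-0.457  0.203  2.07  -1.146  0.631  0.181]
0 0.3 [-0.419  0.232  2.12  -1.255  0.594  0.304] 0.0 above [-0.476  0.183  2.096 -1.167  0.581  0.152]
```

```bash
cat > s5.py <<'E'
from sim import *
for w in (.5,.6,.7,.8):
    q=np.array(D[1][0]); q=run(q,[(.5,0,0,0)]*14,w); p,M=FK(q); a=(q.round(3),p.round(3),M[2,0].round(3))
    q=np.array(D[3][0]); q=run(q,[(2,0,-2,0)]*14,w); p,M=FK(q); print(w,a,'T2',q.round(3),p.round(3),M[2,0].round(3))
E
python3 s5.py
cat > s6.py <<'E'
from sim import *
W=.7
ZT=np.array([.0706,-.7036,-.7071])
q0=np.array([-1.349,.825,.3,.011,1.953,-.104])
p0,M0=FK(q0)
res=[]
for P in [(.3,-.6,.4),(.25,-.55,.5),(.35,-.5,.45),(.2,-.65,.45),(.3,-.7,.4),(.4,-.45,.45)]:
    sh=M0.T@(np.array(P)-p0)
    qa=run(q0,[(*sh,-165)]*20,W); pa,Ma=FK(qa)
    qa=run(qa,[(0,0,0,-20)]*3,W); pa,Ma=FK(qa)
    for up in (0,.1,.2,.4):
      q=qa.copy(); n=0; tr=[]
      for call in range(5):
        p,M=FK(q); sh=M.T@np.array([0,0,up])
        q=run(q,[(*sh,-170)]*8,W); p,M=FK(q); n+=8
        tr.append((n,q.round(2).tolist(),p.round(3).tolist(),M[:,2].round(2).tolist(),round(np.degrees(np.arccos(M[:,2]@ZT)),1)))
      b=min(tr,key=lambda t:t[-1]); print(P,up,'A:',qa.round(2),pa.round(2),'best',b,flush=True)
E
python3 s6.py
```

```text
0.5 (array([-1.32 ,  1.087,  0.3  ,  0.007,  1.714, -0.079]), array([ 0.345, -0.863,  0.209]), np.float64(0.041)) T2 [-1.349  0.82   0.3    0.014  1.942 -0.104] [ 0.305 -0.799  0.442] 0.081
0.6 (array([-1.32 ,  1.087,  0.3  ,  0.005,  1.73 , -0.079]), array([ 0.343, -0.859,  0.208]), np.float64(0.025)) T2 [-1.349  0.821  0.3    0.011  1.956 -0.105] [ 0.303 -0.795  0.441] 0.066
0.7 (array([-1.32 ,  1.088,  0.3  ,  0.004,  1.739, -0.079]), array([ 0.342, -0.856,  0.208]), np.float64(0.015)) T2 [-1.349  0.821  0.3    0.01   1.964 -0.105] [ 0.302 -0.792  0.44 ] 0.057
0.8 (array([-1.32 ,  1.088,  0.3  ,  0.003,  1.745, -0.079]), array([ 0.341, -0.854,  0.208]), np.float64(0.008)) T2 [-1.349  0.822  0.3    0.009  1.969 -0.105] [ 0.302 -0.791  0.44 ] 0.051
(0.3, -0.6, 0.4) 0 A: [-1.29  0.27  1.17  0.    1.64 -2.89] [ 0.3 -0.6  0.4] best (24, [-0.44, 0.31, 1.84, -1.09, 1.09, -3.12], [0.456, -0.372, 0.195], [-0.19, -0.78, -0.59], np.float64(17.1))
(0.3, -0.6, 0.4) 0.1 A: [-1.29  0.27  1.17  0.    1.64 -2.89] [ 0.3 -0.6  0.4] best (32, [0.25, 0.11, 1.48, -0.69, 1.68, -3.12], [0.524, 0.045, 0.4
[... 3610 characters left out ...]
 best (24, [-0.04, 0.18, 1.74, -0.79, 1.33, -3.12], [0.523, -0.127, 0.259], [-0.04, -0.69, -0.72], np.float64(6.5))
(0.4, -0.45, 0.45) 0.1 A: [-1.04  0.11  1.26 -0.01  1.71 -2.65] [ 0.4  -0.45  0.45] best (24, [0.05, 0.16, 0.91, -0.21, 2.02, -3.12], [0.575, 0.084, 0.604], [0.05, -0.19, -0.98], np.float64(33.9))
(0.4, -0.45, 0.45) 0.2 A: [-1.04  0.11  1.26 -0.01  1.71 -2.65] [ 0.4  -0.45  0.45] best (8, [-0.84, 0.28, 0.66, 0.01, 2.14, -3.12], [0.494, -0.369, 0.65], [0.04, -0.04, -1.0], np.float64(42.5))
(0.4, -0.45, 0.45) 0.4 A: [-1.04  0.11  1.26 -0.01  1.71 -2.65] [ 0.4  -0.45  0.45] best (8, [-0.84, 0.39, 0.3, 0.1, 2.38, -3.12], [0.492, -0.342, 0.742], [0.09, -0.0, -1.0], np.float64(44.5))
```

>>> move_arm --increments '[{"tx":-0.34,"ty":-0.27,"tz":-0.055,"turn":-143},{"tx":-0.34,"ty":-0.27,"tz":-0.055,"turn":-143},{"tx":-0.34,"ty":-0.27,"tz":-0.055,"turn":-143},{"tx":-0.34,"ty":-0.27,"tz":-0.055,"turn":-143},{"tx":-0.34,"ty":-0.27,"tz":-0.055,"turn":-143},{"tx":-0.34,"ty":-0.27,"tz":-0.055,"turn":-143},{"tx":-0.34,"ty":-0.27,"tz":-0.055,"turn":-143},{"tx":-0.34,"ty":-0.27,"tz":-0.055,"turn":-143},{"tx":-0.34,"ty":-0.27,"tz":-0.055,"turn":-143},{"tx":-0.34,"ty":-0.27,"tz":-0.055,"turn":-143},{"tx":-0.34,"ty":-0.27,"tz":-0.055,"turn":-143},{"tx":-0.34,"ty":-0.27,"tz":-0.055,"turn":-143},{"tx":-0.34,"ty":-0.27,"tz":-0.055,"turn":-143},{"tx":-0.34,"ty":-0.27,"tz":-0.055,"turn":-143},{"tx":-0.34,"ty":-0.27,"tz":-0.055,"turn":-143},{"tx":-0.34,"ty":-0.27,"tz":-0.055,"turn":-143},{"tx":-0.34,"ty":-0.27,"tz":-0.055,"turn":-143},{"tx":-0.34,"ty":-0.27,"tz":-0.055,"turn":-143},{"tx":-0.34,"ty":-0.27,"tz":-0.055,"turn":-143},{"tx":-0.34,"ty":-0.27,"tz":-0.055,"turn":-143}]'

```text
time_s: 4.57
eef_pos: [0.4486, -0.3856, 0.4737]
eef_rot: [0.034, 0.81, 0.585, -0.008]
wrist_force: [-0.3, -0.7, 0.3]
opening: 0.999
```

```bash
python3 st.py
cat > s7.py <<'E'
from sim import *
from h import get_obs
import sys
W=.6
ZT=np.array([.0706,-.7036,-.7071])
o=get_obs(); q0=np.clip(o['q'],LO+1e-4,HI-1e-4); print('fkcheck',FK(o['q'])[0]-o['eef_pos'])
p0,M0=FK(q0)
for sh in [(0,0,0),(.1,0,0),(0,.1,0),(0,-.1,0),(-.1,0,0),(0,0,.04),(.1,-.1,0)]:
    s=M0.T@np.array(sh); q=q0.copy()
    for n in range(4):
        p,M=FK(q); s=M.T@np.array(sh)
        q=run(q,[(*s,-170)]*10,W); p,M=FK(q)
        print(sh,10*n+10,q.round(2),p.round(3),M[:,2].round(3),round(np.degrees(np.arccos(M[:,2]@ZT)),1),flush=True)
E
python3 s7.py
```

```text
4.5667 [-0.9    0.09   1.235 -0.019  1.748 -2.156] [-1.000e-03 -0.000e+00  1.000e-03  1.000e-03  1.000e-03 -1.487e+00] [ 0.4486 -0.3856  0.4737] [-0.3 -0.7  0.3] 0.999251337683617
[[ 0.315  0.949  0.027]
 [ 0.948 -0.312 -0.065]
 [-0.053  0.046 -0.998]]
fkcheck [ 8.02834642e-05 -3.51148871e-04  1.21687582e-04]
(0, 0, 0) 10 [-0.77  0.11  1.23 -0.09  1.73 -3.12] [ 0.486 -0.347  0.468] [-0.014 -0.114 -0.993] 38.6
(0, 0, 0) 20 [-0.35  0.06  1.47 -0.49  1.51 -3.12] [ 0.53  -0.228  0.407] [-0.068 -0.473 -0.879] 18.4
(0, 0, 0) 30 [-0.05  0.1   1.81 -1.02  1.28 -3.12] [ 0.526 -0.175  0.321] [ 0.065 -0.821 -0.568] 10.4
(0, 0, 0) 40 [ 0.26  0.37  1.96 -1.14  1.41 -3.12] [ 0.452 -0.062  0.179] [ 0.07  -0.909 -0.411] 20.7
(0.1, 0, 0) 10 [-0.7   0.3   1.   -0.06  1.78 -3.12] [ 0.574 -0.354  0.471] [ 0.012 -0.087 -0.996] 40.0
(0.1, 0, 0) 20 [-0.37  0.4   0.98 -0.3   1.6  -3.12] [ 0.698 -0.249  0.429] [ 0.03  -0.33  -0.943] 25.6
(0.1, 0, 0) 30 [-0.12  0.44  1.22 -0.77  1.2  -3.12] [ 0.771 -0.185  0.358] [ 0.222 -0.677 -0.701] 8.8
(0.1, 0, 0) 40 [-0.01  0.53  1.38 -1.14  0.94 -3.12] [ 0.824 -0.127  0
[... 1428 characters left out ...]
  1.69 -3.12] [ 0.547 -0.197  0.49 ] [-0.033 -0.365 -0.93 ] 24.1
(0, 0, 0.04) 30 [ 0.04  0.03  1.55 -0.75  1.53 -3.12] [ 0.543 -0.081  0.431] [ 0.068 -0.679 -0.731] 2.0
(0, 0, 0.04) 40 [ 0.33  0.11  1.85 -1.14  1.44 -3.12] [ 0.51  -0.014  0.343] [ 0.254 -0.865 -0.432] 21.2
(0.1, -0.1, 0) 10 [-0.79  0.45  0.81 -0.06  1.81 -3.12] [ 0.583 -0.448  0.469] [ 0.006 -0.095 -0.995] 39.5
(0.1, -0.1, 0) 20 [-0.58  0.64  0.63 -0.19  1.68 -3.12] [ 0.733 -0.411  0.425] [ 0.049 -0.257 -0.965] 29.9
(0.1, -0.1, 0) 30 [-0.39  0.61  0.99 -0.63  1.13 -3.12] [ 0.808 -0.391  0.338] [ 0.173 -0.649 -0.741] 6.9
(0.1, -0.1, 0) 40 [-0.37  0.7   1.17 -1.14  0.7  -3.12] [ 0.869 -0.422  0.267] [ 0.392 -0.785 -0.481] 23.1
```

>>> move_arm --increments '[{"tx":0,"ty":0,"tz":-0.04,"turn":-170},{"tx":0,"ty":0,"tz":-0.04,"turn":-170},{"tx":0,"ty":0,"tz":-0.04,"turn":-170},{"tx":0,"ty":0,"tz":-0.04,"turn":-170},{"tx":0,"ty":0,"tz":-0.04,"turn":-170},{"tx":0,"ty":0,"tz":-0.04,"turn":-170},{"tx":0,"ty":0,"tz":-0.04,"turn":-170},{"tx":0,"ty":0,"tz":-0.04,"turn":-170},{"tx":0,"ty":0,"tz":-0.04,"turn":-170},{"tx":0,"ty":0,"tz":-0.04,"turn":-170}]'

```text
time_s: 5.4
eef_pos: [0.4872, -0.342, 0.5087]
eef_rot: [0.019, 0.397, 0.917, -0.046]
wrist_force: [-0.1, 0.9, -0.7]
opening: 1.001
```

```bash
python3 st.py
cat > s8.py <<'E'
from sim import *
from h import get_obs
W=.6
ZT=np.array([.0706,-.7036,-.7071])
o=get_obs(); q0=np.clip(o['q'],LO+1e-4,HI-1e-4)
p0,M0=FK(q0)
for sh in [(0,0,0),(0,0,.02),(0,0,.04),(0,0,.06),(.03,0,.03),(-.03,0,.03),(0,.03,.03),(0,-.03,.03)]:
    q=q0.copy()
    for n in range(6):
        if n%2==0: p,M=FK(q); s=M.T@np.array(sh)
        else: s=s0
        s0=s
        q=run(q,[(*s,-170)]*5,W) if n%2==0 else run(q,[(*(M2.T@(pt-FK(q)[0])),-170)]*5,W)
        if n%2==0: pt=p+np.array(sh); 
        p,M=FK(q); M2=M
        print(sh,5*n+5,q.round(2),p.round(3),M[:,2].round(3),round(np.degrees(np.arccos(M[:,2]@ZT)),1),flush=True)
E
python3 s8.py
```

```text
5.4 [-0.772  0.114  1.143 -0.074  1.815 -3.117] [ 0.49   0.021  0.058 -0.346 -0.096 -0.009] [ 0.4872 -0.342   0.5087] [-0.1  0.9 -0.7] 1.0012876180838801
[[-0.684  0.729 -0.001]
 [ 0.725  0.681 -0.099]
 [-0.072 -0.068 -0.995]]
(0, 0, 0) 5 [-0.53  0.12  1.2  -0.23  1.75 -3.12] [ 0.533 -0.263  0.486] [-0.052 -0.228 -0.972] 32.4
(0, 0, 0) 10 [-0.34  0.08  1.35 -0.42  1.64 -3.12] [ 0.538 -0.208  0.448] [-0.083 -0.405 -0.911] 22.6
(0, 0, 0) 15 [-0.13  0.1   1.49 -0.63  1.56 -3.12] [ 0.542 -0.143  0.4  ] [-0.075 -0.581 -0.811] 12.4
(0, 0, 0) 20 [ 0.01  0.12  1.66 -0.87  1.47 -3.12] [ 0.529 -0.126  0.354] [-0.023 -0.76  -0.65 ] 7.0
(0, 0, 0) 25 [ 0.13  0.2   1.83 -1.11  1.41 -3.12] [ 0.514 -0.103  0.293] [ 0.066 -0.882 -0.468] 17.2
(0, 0, 0) 30 [ 0.28  0.33  1.89 -1.14  1.49 -3.12] [ 0.47 -0.05  0.23] [ 0.067 -0.923 -0.379] 22.8
(0, 0, 0.02) 5 [-0.54  0.12  1.15 -0.21  1.79 -3.12] [ 0.535 -0.261  0.506] [-0.045 -0.215 -0.976] 33.1
(0, 0, 0.02) 10 [-0.34  0.08  1.3  -0.39  1.68 -3.12] [ 0.542 -0.2    0.469] [-0.071 -0.38  -0.922] 23.8
(0, 0, 0.02) 15 [-0.12  0.09  1.41 -0.58  1.63 -3.12] [ 0
[... 3498 characters left out ...]
 [0.47  0.068 0.319] [ 0.204 -0.857 -0.474] 17.8
(0, -0.03, 0.03) 5 [-0.57  0.16  1.1  -0.21  1.8  -3.12] [ 0.542 -0.285  0.515] [-0.042 -0.211 -0.977] 33.3
(0, -0.03, 0.03) 10 [-0.38  0.11  1.25 -0.38  1.69 -3.12] [ 0.549 -0.225  0.477] [-0.07  -0.371 -0.926] 24.4
(0, -0.03, 0.03) 15 [-0.19  0.11  1.36 -0.58  1.61 -3.12] [ 0.561 -0.174  0.45 ] [-0.065 -0.548 -0.834] 13.9
(0, -0.03, 0.03) 20 [-0.06  0.11  1.55 -0.82  1.5  -3.12] [ 0.548 -0.151  0.402] [-0.028 -0.727 -0.686] 5.9
(0, -0.03, 0.03) 25 [ 0.04  0.14  1.73 -1.09  1.41 -3.12] [ 0.537 -0.146  0.359] [ 0.045 -0.874 -0.485] 16.2
(0, -0.03, 0.03) 30 [ 0.17  0.24  1.82 -1.14  1.48 -3.12] [ 0.506 -0.094  0.294] [ 0.041 -0.911 -0.411] 20.9
```

>>> move_arm --increments '[{"tx":0,"ty":0,"tz":-0.05,"turn":-170},{"tx":0,"ty":0,"tz":-0.05,"turn":-170},{"tx":0,"ty":0,"tz":-0.05,"turn":-170},{"tx":0,"ty":0,"tz":-0.05,"turn":-170},{"tx":0,"ty":0,"tz":-0.05,"turn":-170},{"tx":0,"ty":0,"tz":-0.05,"turn":-170},{"tx":0,"ty":0,"tz":-0.05,"turn":-170},{"tx":0,"ty":0,"tz":-0.05,"turn":-170},{"tx":0,"ty":0,"tz":-0.05,"turn":-170},{"tx":0,"ty":0,"tz":-0.05,"turn":-170}]'

```text
time_s: 6.23
eef_pos: [0.5533, -0.1797, 0.5081]
eef_rot: [0.025, 0.222, 0.963, -0.148]
wrist_force: [-0.2, 0.4, -0.1]
opening: 1.001
```

```bash
python3 st.py
cat > s9.py <<'E'
from sim import *
from h import get_obs
import itertools
W=.6
ZT=np.array([.0706,-.7036,-.7071])
o=get_obs(); q0=np.clip(o['q'],LO+1e-4,HI-1e-4)
p0,M0=FK(q0); out=[]
for tx,ty,tz in itertools.product((-.1,-.05,0,.05,.1),(-.1,-.05,0,.05,.1),(0,-.05,-.1)):
    q=q0.copy()
    for n in range(1,13):
        p0_,M0_=FK(q0)
        q_=q
        # continue same call: target fixed from q0
        pt=p0+M0@np.array([tx,ty,tz]); Mt=M0@Rz(np.radians(-170)); p,M=FK(q)
        d=pt-p; nn=np.linalg.norm(d); pt=p+d*min(1,.0417/max(nn,1e-9))
        rv=R.from_matrix(M.T@Mt).as_rotvec(); nn=np.linalg.norm(rv); Mt=M@R.from_rotvec(rv*min(1,.125/max(nn,1e-9))).as_matrix()
        q,_=ik(q,pt,Mt,W); p,M=FK(q)
        out.append((round(np.degrees(np.arccos(M[:,2]@ZT)),2),(tx,ty,tz),n,q.round(2).tolist(),p.round(3).tolist(),M[:,2].round(3).tolist()))
out.sort(key=lambda t:t[0])
for o in out[:14]: print(*o)
E
timeout 570 python3 s9.py
```

```text
6.2333 [-0.362  0.08   1.206 -0.292  1.755 -3.118] [ 0.445 -0.155  0.391 -0.321 -0.302 -0.001] [ 0.5533 -0.1797  0.5081] [-0.2  0.4 -0.1] 1.0008327994228847
[[-0.9    0.436 -0.017]
 [ 0.421  0.857 -0.296]
 [-0.114 -0.273 -0.955]]
2.21 (0.05, -0.1, 0) 12 [0.13, -0.1, 1.77, -0.77, 1.48, -3.12] [0.475, -0.051, 0.389] [0.105, -0.689, -0.717]
2.51 (0, -0.1, 0) 12 [0.06, -0.03, 1.71, -0.79, 1.42, -3.12] [0.518, -0.083, 0.392] [0.114, -0.699, -0.706]
2.53 (0, -0.1, 0) 11 [0.03, -0.03, 1.66, -0.75, 1.46, -3.12] [0.521, -0.086, 0.403] [0.087, -0.673, -0.735]
2.65 (0.05, -0.05, 0) 12 [0.13, -0.08, 1.73, -0.77, 1.49, -3.12] [0.487, -0.044, 0.395] [0.11, -0.684, -0.722]
2.78 (-0.05, -0.1, 0) 11 [-0.01, 0.04, 1.59, -0.75, 1.42, -3.12] [0.561, -0.107, 0.404] [0.098, -0.673, -0.733]
2.81 (0, -0.05, 0) 12 [0.06, -0.01, 1.66, -0.79, 1.44, -3.12] [0.532, -0.08, 0.402] [0.119, -0.695, -0.709]
2.87 (0.1, -0.1, 0) 12 [0.21, -0.18, 1.82, -0.75, 1.56, -3.12] [0.428, -0.014, 0.388] [0.1, -0.672, -0.733]
2.89 (0, -0.05, 0) 11 [0.03, -0.0, 1.61, -0.74, 1.47, -3.12] [0.534, -0.084, 0.412] [0.091, -0.669, -0.738]
3.08 (0.05, -0.1, 0) 11 [0.1, -0.1, 1.72, -0.73, 1.52, -3.12] [0.479, -0.056, 0.401] [0.078, -0.664, -0.743]
3.22 (-0.05, -0.1, 0) 12 [0.01, 0.03, 1.64, -0.8, 1.38, -3.12] [0.558, -0.106, 0.393] [0.127, -0.7, -0.703]
3.47 (-0.05, -0.05, 0) 11 [-0.01, 0.07, 1.54, -0.73, 1.44, -3.12] [0.575, -0.103, 0.413] [0.104, -0.665, -0.74]
3.49 (0.1, -0.05, 0) 12 [0.22, -0.15, 1.79, -0.74, 1.56, -3.12] [0.438, -0.004, 0.391] [0.105, -0.665, -0.74]
3.5 (-0.1, -0.1, 0) 11 [-0.03, 0.11, 1.52, -0.74, 1.39, -3.12] [0.597, -0.12, 0.402] [0.111, -0.668, -0.736]
3.52 (0.05, -0.05, 0) 11 [0.1, -0.07, 1.69, -0.73, 1.52, -3.12] [0.49, -0.049, 0.406] [0.082, -0.659, -0.748]
```

>>> move_arm --increments '[{"tx":0.05,"ty":-0.1,"tz":0,"turn":-170},{"tx":0.05,"ty":-0.1,"tz":0,"turn":-170},{"tx":0.05,"ty":-0.1,"tz":0,"turn":-170},{"tx":0.05,"ty":-0.1,"tz":0,"turn":-170},{"tx":0.05,"ty":-0.1,"tz":0,"turn":-170},{"tx":0.05,"ty":-0.1,"tz":0,"turn":-170},{"tx":0.05,"ty":-0.1,"tz":0,"turn":-170},{"tx":0.05,"ty":-0.1,"tz":0,"turn":-170},{"tx":0.05,"ty":-0.1,"tz":0,"turn":-170}]'

```text
time_s: 6.98
eef_pos: [0.4895, -0.058, 0.4247]
eef_rot: [0.018, 0.01, 0.952, -0.305]
wrist_force: [-0.4, -0.5, -0.2]
opening: 0.999
```

```bash
python3 st.py; sed -i 's/range(1,13)/range(1,7)/; s/-170))/-170))/' s9.py; timeout 570 python3 s9.py
```

```text
6.9833 [ 0.02  -0.078  1.612 -0.62   1.585 -3.118] [ 0.453 -0.09   0.489 -0.446 -0.29   0.002] [ 0.4895 -0.058   0.4247] [-0.4 -0.5 -0.2] 0.9986607320639117
[[-0.999  0.03   0.028]
 [ 0.008  0.814 -0.581]
 [-0.04  -0.58  -0.814]]
0.31 (-0.1, -0.05, 0) 4 [0.16, 0.13, 1.56, -0.79, 1.52, -3.12] [0.557, -0.026, 0.379] [0.075, -0.707, -0.703]
0.51 (-0.1, -0.05, -0.05) 4 [0.21, 0.12, 1.51, -0.77, 1.6, -3.12] [0.548, 0.006, 0.407] [0.076, -0.697, -0.713]
0.53 (-0.1, 0, 0) 4 [0.18, 0.17, 1.53, -0.78, 1.53, -3.12] [0.568, -0.011, 0.372] [0.077, -0.697, -0.713]
0.7 (-0.1, -0.1, -0.1) 4 [0.24, 0.08, 1.51, -0.77, 1.65, -3.12] [0.528, 0.02, 0.427] [0.073, -0.694, -0.716]
0.71 (-0.1, -0.1, 0) 4 [0.15, 0.1, 1.59, -0.8, 1.52, -3.12] [0.544, -0.034, 0.382] [0.073, -0.713, -0.698]
1.39 (-0.1, -0.05, -0.1) 4 [0.26, 0.11, 1.47, -0.75, 1.67, -3.12] [0.537, 0.036, 0.429] [0.075, -0.686, -0.724]
1.4 (-0.1, 0, -0.05) 4 [0.23, 0.16, 1.47, -0.76, 1.61, -3.12] [0.559, 0.024, 0.403] [0.077, -0.686, -0.724]
1.57 (-0.1, -0.05, -0.1) 5 [0.3, 0.12, 1.49, -0.79, 1.66, -3.12] [0.536, 0.045, 0.421] [0.097, -0.709, -0.
[... 151 characters left out ...]
.5, -0.79, 1.59, -3.12] [0.557, 0.03, 0.394] [0.1, -0.711, -0.696]
1.9 (-0.1, -0.1, -0.1) 5 [0.28, 0.09, 1.53, -0.8, 1.64, -3.12] [0.527, 0.03, 0.419] [0.095, -0.718, -0.689]
2.03 (-0.1, -0.1, 0) 3 [0.13, 0.08, 1.57, -0.75, 1.55, -3.12] [0.541, -0.037, 0.393] [0.054, -0.681, -0.73]
2.28 (-0.1, 0, -0.1) 4 [0.29, 0.15, 1.43, -0.74, 1.69, -3.12] [0.546, 0.056, 0.428] [0.075, -0.674, -0.734]
2.34 (-0.1, -0.05, -0.05) 5 [0.24, 0.13, 1.54, -0.81, 1.58, -3.12] [0.548, 0.011, 0.398] [0.098, -0.723, -0.684]s9.py:18: RuntimeWarning: invalid value encountered in arccos
  out.append((round(np.degrees(np.arccos(M[:,2]@ZT)),2),(tx,ty,tz),n,q.round(2).tolist(),p.round(3).tolist(),M[:,2].round(3).tolist()))
```

>>> move_arm --increments '[{"tx":-0.1,"ty":-0.05,"tz":-0.05,"turn":-170},{"tx":-0.1,"ty":-0.05,"tz":-0.05,"turn":-170},{"tx":-0.1,"ty":-0.05,"tz":-0.05,"turn":-170}]'

```text
time_s: 7.23
eef_pos: [0.5478, 0.0049, 0.4136]
eef_rot: [0.004, -0.068, 0.932, -0.355]
wrist_force: [-0.0, 0.6, 0.9]
opening: 1.002
```

>>> move_arm --increments '[{"tx":0,"ty":0,"tz":0,"turn":0},{"tx":0,"ty":0,"tz":0,"turn":0}]'

```text
time_s: 7.4
eef_pos: [0.5458, 0.0041, 0.4116]
eef_rot: [0.001, -0.068, 0.932, -0.355]
wrist_force: [-0.0, -0.0, 0.6]
opening: 1.002
```

```bash
python3 st.py; sed -i 's/range(1,7)/range(1,4)/' s9.py; timeout 570 python3 s9.py
```

```text
7.4 [ 0.178  0.108  1.489 -0.722  1.619 -3.118] [-0.034 -0.036  0.007 -0.001  0.003 -0.001] [0.5458 0.0041 0.4116] [-0.  -0.   0.6] 1.0023683111822748
[[-0.991 -0.126  0.051]
 [-0.128  0.739 -0.661]
 [ 0.046 -0.662 -0.748]]
0.18 (0, 0, 0) 2 [0.26, 0.14, 1.56, -0.78, 1.6, -3.12] [0.533, 0.028, 0.378] [0.073, -0.708, -0.703]
0.2 (0, -0.05, -0.1) 2 [0.33, 0.13, 1.47, -0.77, 1.71, -3.12] [0.525, 0.064, 0.427] [0.076, -0.706, -0.704]
0.34 (-0.05, 0, -0.05) 2 [0.31, 0.23, 1.4, -0.77, 1.67, -3.12] [0.57, 0.068, 0.404] [0.078, -0.703, -0.707]
0.36 (-0.1, 0, -0.05) 2 [0.3, 0.27, 1.37, -0.77, 1.65, -3.12] [0.588, 0.066, 0.388] [0.079, -0.702, -0.708]
0.39 (-0.05, -0.05, -0.1) 2 [0.32, 0.19, 1.42, -0.78, 1.69, -3.12] [0.552, 0.066, 0.419] [0.078, -0.706, -0.704]
0.4 (-0.1, 0, -0.1) 2 [0.33, 0.25, 1.37, -0.76, 1.69, -3.12] [0.574, 0.081, 0.403] [0.077, -0.699, -0.711]
0.41 (-0.05, 0, -0.1) 2 [0.34, 0.21, 1.39, -0.76, 1.71, -3.12] [0.554, 0.086, 0.416] [0.076, -0.698, -0.712]
0.42 (-0.1, 0, 0) 2 [0.26, 0.29, 1.41, -0.78, 1.59, -3.12] [0.599, 0.042, 0.366] [0.079, -0.705, -0.704]
0.45 (-0.1, -0.05, -0.1) 2 [0.31, 0.23, 1.39, -0.78, 1.67, -3.12] [0.57, 0.065, 0.408] [0.079, -0.705, -0.704]
0.55 (-0.05, 0.1, 0) 3 [0.36, 0.31, 1.47, -0.75, 1.59, -3.12] [0.566, 0.098, 0.317] [0.081, -0.701, -0.709]
0.57 (-0.05, 0, 0) 2 [0.25, 0.23, 1.45, -0.78, 1.59, -3.12] [0.579, 0.033, 0.374] [0.079, -0.708, -0.701]
0.62 (-0.1, 0.05, 0) 2 [0.28, 0.31, 1.39, -0.76, 1.6, -3.12] [0.599, 0.062, 0.351] [0.073, -0.695, -0.715]
0.68 (0, -0.1, -0.1) 2 [0.3, 0.12, 1.49, -0.78, 1.68, -3.12] [0.527, 0.049, 0.422] [0.077, -0.711, -0.699]
0.71 (-0.05, 0.1, -0.05) 3 [0.41, 0.31, 1.39, -0.74, 1.68, -3.12] [0.562, 0.132, 0.353] [0.082, -0.698, -0.711]s9.py:18: RuntimeWarning: invalid value encountered in arccos
  out.append((round(np.degrees(np.arccos(M[:,2]@ZT)),2),(tx,ty,tz),n,q.round(2).tolist(),p.round(3).tolist(),M[:,2].round(3).tolist()))
```

>>> move_arm --increments '[{"tx":0,"ty":-0.05,"tz":-0.1,"turn":-170},{"tx":0,"ty":-0.05,"tz":-0.1,"turn":-170}]'

```text
time_s: 7.57
eef_pos: [0.5238, 0.0687, 0.4264]
eef_rot: [-0.009, -0.116, 0.917, -0.382]
wrist_force: [0.7, -0.4, 0.6]
opening: 1.002
```

>>> move_arm --increments '[{"tx":0,"ty":0,"tz":0,"turn":0},{"tx":0,"ty":0,"tz":0,"turn":0}]'

```text
time_s: 7.73
eef_pos: [0.5235, 0.0702, 0.4252]
eef_rot: [-0.008, -0.118, 0.917, -0.382]
wrist_force: [-0.1, -0.5, 0.1]
opening: 1.003
```

```bash
python3 st.py
cat > s10.py <<'E'
from s3 import *
from h import get_obs
o=get_obs(); p=o['eef_pos']; M=R.from_quat([*o['eef_rot'][1:],o['eef_rot'][0]]).as_matrix()
print('z az yaw',np.arctan2(M[0,2],-M[1,2]),'pitch',np.degrees(np.arcsin(-M[2,2])))
for nm,(c,y),xo,no in (('pre',BOX,-.06,.02),('grasp',BOX,.014,.02)):
    pt,_=pose(c,y,xo,no,1)
    for s in (1,-1):
        # level jaw: x = s * horizontal perp to z, away
        z=M[:,2]; x=np.cross(z,[0,0,1]); x/=np.linalg.norm(x); x*= s if x[0]>0 else -s
        Mt=np.stack([x,np.cross(z,x),z],1)
        turn=np.degrees(np.arctan2(x@M[:,1],x@M[:,0]))
        xq,f=ik(o['q'],pt,Mt,1.,False)
        print(nm,s,'target',pt.round(4),'tool shift',(M.T@(pt-p)).round(4),'turn',turn.round(2),'q',xq.round(3),np.linalg.norm(f).round(4))
E
python3 s10.py
```

```text
7.7333 [ 0.327  0.126  1.467 -0.769  1.71  -3.118] [-0.041  0.002  0.01  -0.005 -0.012  0.   ] [0.5235 0.0702 0.4252] [-0.1 -0.5  0.1] 1.002651806632927
[[-0.972 -0.222  0.075]
 [-0.21   0.681 -0.702]
 [ 0.105 -0.698 -0.709]]
z az yaw 0.10647553416938214 pitch 45.11610016916513
pre 1 target [0.4868 0.0486 0.1078] tool shift [0.0069 0.215  0.2374] turn -171.45 q [ 2.126  1.323  2.58  -1.14  -0.    -3.12 ] 0.6909
pre -1 target [0.4868 0.0486 0.1078] tool shift [0.0069 0.215  0.2374] turn 8.55 q [ 0.321  0.407  1.827 -0.814  1.247 -2.518] 0.0
grasp 1 target [ 0.4969 -0.0028  0.0554] tool shift [0.0023 0.2143 0.3112] turn -171.45 q [ 2.128  1.332  2.58  -1.14  -0.    -3.12 ] 0.6617
grasp -1 target [ 0.4969 -0.0028  0.0554] tool shift [0.0023 0.2143 0.3112] turn 8.55 q [ 0.221  0.484  1.865 -0.896  1.115 -2.478] 0.0
```

>>> move_arm --increments '[{"tx":0.007,"ty":0.215,"tz":0.237,"turn":8.5},{"tx":0.007,"ty":0.215,"tz":0.237,"turn":8.5},{"tx":0.007,"ty":0.215,"tz":0.237,"turn":8.5},{"tx":0.007,"ty":0.215,"tz":0.237,"turn":8.5},{"tx":0.007,"ty":0.215,"tz":0.237,"turn":8.5},{"tx":0.007,"ty":0.215,"tz":0.237,"turn":8.5},{"tx":0.007,"ty":0.215,"tz":0.237,"turn":8.5},{"tx":0.007,"ty":0.215,"tz":0.237,"turn":8.5},{"tx":0.007,"ty":0.215,"tz":0.237,"turn":8.5},{"tx":0.007,"ty":0.215,"tz":0.237,"turn":8.5},{"tx":0.007,"ty":0.215,"tz":0.237,"turn":8.5}]'

```text
time_s: 8.65
eef_pos: [0.4873, 0.0472, 0.1086]
eef_rot: [0.02, -0.049, 0.923, -0.382]
wrist_force: [0.3, 0.3, -0.1]
opening: 1.002
```

```bash
python3 st.py; python3 s10.py
python3 - <<'E'
from h import *
cap('wrist','w1'); cap('scene','s1')
a=cv2.imread('pics/w1.png'); b=cv2.imread('pics/s1.png')
cv2.imwrite('pics/c1.png',np.hstack([cv2.resize(a,(400,300)),cv2.resize(b[130:340,180:460],(400,300))]))
E
```

```text
8.65 [ 0.308  0.399  1.832 -0.819  1.244 -2.528] [ 0.013 -0.019 -0.011  0.    -0.005  0.004] [0.4873 0.0472 0.1086] [ 0.3  0.3 -0.1] 1.0018936372103924
[[-0.995 -0.074  0.074]
 [-0.105  0.704 -0.703]
 [ 0.001 -0.706 -0.708]]
z az yaw 0.10431202754487064 pitch 45.05167775952832
pre 1 target [0.4868 0.0486 0.1078] tool shift [ 0.0003  0.0016 -0.0004] turn -179.95 q [ 2.124  1.324  2.58  -1.14  -0.    -3.12 ] 0.6914
pre -1 target [0.4868 0.0486 0.1078] tool shift [ 0.0003  0.0016 -0.0004] turn 0.05 q [ 0.322  0.409  1.826 -0.814  1.249 -2.516] 0.0
grasp 1 target [ 0.4969 -0.0028  0.0554] tool shift [-0.0044  0.0017  0.0735] turn -179.95 q [ 2.126  1.332  2.58  -1.14  -0.    -3.12 ] 0.6622
grasp -1 target [ 0.4969 -0.0028  0.0554] tool shift [-0.0044  0.0017  0.0735] turn 0.05 q [ 0.221  0.485  1.864 -0.896  1.117 -2.477] 0.0
```

View pics/c1.png

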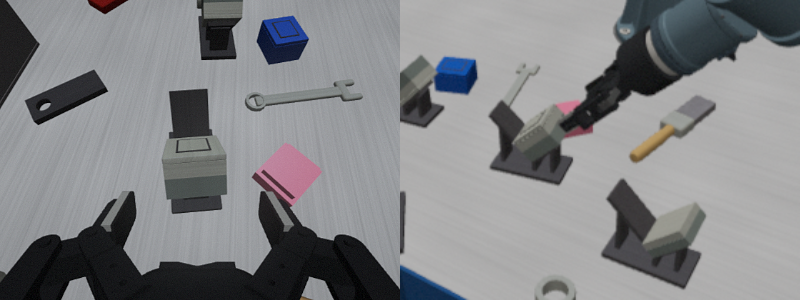

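>>> move_arm --increments '[{"tx":-0.001,"ty":0.001,"tz":0.02,"turn":0},{"tx":-0.002,"ty":0.001,"tz":0.04,"turn":0},{"tx":-0.003,"ty":0.001,"tz":0.055,"turn":0},{"tx":-0.004,"ty":0.001,"tz":0.065,"turn":0},{"tx":-0.004,"ty":0.001,"tz":0.074,"turn":0},{"tx":-0.004,"ty":0.001,"tz":0.074,"turn":0},{"tx":-0.004,"ty":0.001,"tz":0.074,"turn":0}]'

```text
time_s: 9.33
eef_pos: [0.4947, -0.0033, 0.0536]
eef_rot: [0.018, -0.05, 0.923, -0.382]
wrist_force: [0.2, 0.3, 0.0]
opening: 1.001
```

```bash
python3 st.py; python3 s10.py
python3 - <<'E'
from h import *
cap('wrist','w2'); cap('scene','s2')
a=cv2.imread('pics/w2.png'); b=cv2.imread('pics/s2.png')
cv2.imwrite('pics/c2.png',np.hstack([cv2.resize(a[200:420,140:420],(400,300)),cv2.resize(b[180:280,200:333],(400,300))]))
E
```

```text
9.3333 [ 0.21   0.48   1.872 -0.901  1.111 -2.484] [ 0.013 -0.007 -0.004  0.002  0.002 -0.   ] [ 0.4947 -0.0033  0.0536] [0.2 0.3 0. ] 1.0009442840482257
[[-0.994 -0.078  0.072]
 [-0.106  0.703 -0.703]
 [ 0.004 -0.707 -0.708]]
z az yaw 0.1019967679927697 pitch 45.0356618484454
pre 1 target [0.4868 0.0486 0.1078] tool shift [ 0.0025 -0.0012 -0.0754] turn -179.68 q [ 2.121  1.323  2.58  -1.14  -0.    -3.12 ] 0.6918
pre -1 target [0.4868 0.0486 0.1078] tool shift [ 0.0025 -0.0012 -0.0754] turn 0.32 q [ 0.321  0.41   1.825 -0.813  1.251 -2.515] 0.0
grasp 1 target [ 0.4969 -0.0028  0.0554] tool shift [-0.0023 -0.0011 -0.0015] turn -179.68 q [ 2.123  1.332  2.58  -1.14  -0.    -3.12 ] 0.6627
grasp -1 target [ 0.4969 -0.0028  0.0554] tool shift [-0.0023 -0.0011 -0.0015] turn 0.32 q [ 0.221  0.486  1.862 -0.895  1.119 -2.476] 0.0
```

View pics/c2.png

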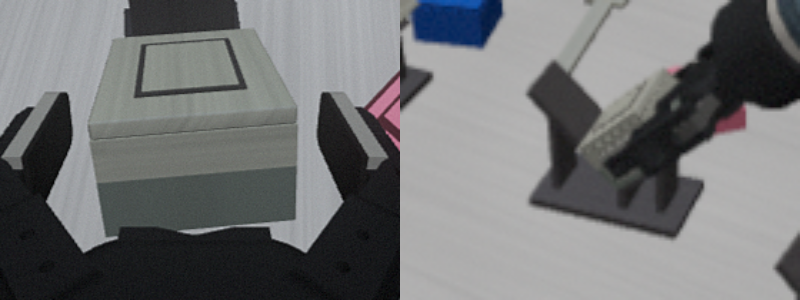

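>>> move_arm --increments '[{"tx":-0.002,"ty":-0.001,"tz":0,"turn":0},{"tx":-0.002,"ty":-0.001,"tz":0,"turn":0},{"tx":-0.002,"ty":-0.001,"tz":0,"turn":0}]'

```text
time_s: 9.68
eef_pos: [0.4967, -0.0034, 0.0541]
eef_rot: [0.019, -0.05, 0.923, -0.382]
wrist_force: [-0.1, 0.3, 0.2]
opening: 1.001
```

>>> move_arm --gripper 0 --increments '[{"tx":0,"ty":0,"tz":0,"turn":0},{"tx":0,"ty":0,"tz":0,"turn":0},{"tx":0,"ty":0,"tz":0,"turn":0},{"tx":0,"ty":0,"tz":0,"turn":0},{"tx":0,"ty":0,"tz":0,"turn":0},{"tx":0,"ty":0,"tz":0,"turn":0},{"tx":0,"ty":0,"tz":0,"turn":0},{"tx":0,"ty":0,"tz":0,"turn":0}]'

```text
time_s: 10.35
eef_pos: [0.4964, -0.0033, 0.054]
eef_rot: [0.018, -0.05, 0.923, -0.382]
wrist_force: [-2.3, 4.5, 4.6]
opening: 0.638
```

```bash
python3 st.py
python3 - <<'E'
from h import *
cap('wrist','w3'); cap('scene','s3')
a=cv2.imread('pics/w3.png'); b=cv2.imread('pics/s3.png')
cv2.imwrite('pics/c3.png',np.hstack([cv2.resize(a[200:420,140:420],(400,300)),cv2.resize(b[180:280,200:333],(400,300))]))
E
```

```text
10.35 [ 0.209  0.481  1.869 -0.901  1.111 -2.487] [ 0.001  0.001  0.     0.001  0.001 -0.001] [ 0.4964 -0.0033  0.054 ] [-2.3  4.5  4.6] 0.6376657430481857
[[-0.994 -0.079  0.072]
 [-0.107  0.703 -0.703]
 [ 0.004 -0.707 -0.708]]
```

View pics/c3.png

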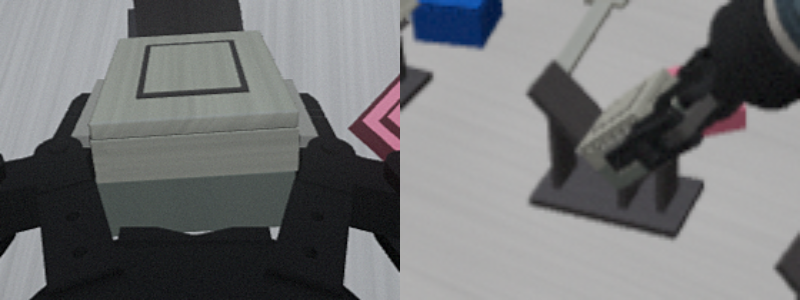

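>>> move_arm --increments '[{"tx":0,"ty":-0.004,"tz":-0.003,"turn":0},{"tx":0,"ty":-0.015,"tz":-0.005,"turn":0},{"tx":0,"ty":-0.035,"tz":-0.005,"turn":0},{"tx":0,"ty":-0.06,"tz":-0.01,"turn":0},{"tx":0,"ty":-0.09,"tz":-0.02,"turn":0},{"tx":0,"ty":-0.12,"tz":-0.03,"turn":0},{"tx":0,"ty":-0.145,"tz":-0.035,"turn":0},{"tx":0,"ty":-0.155,"tz":-0.04,"turn":0},{"tx":0,"ty":-0.155,"tz":-0.04,"turn":0}]'

```text
time_s: 11.2
eef_pos: [0.5067, -0.0858, 0.1945]
eef_rot: [0.02, -0.048, 0.923, -0.382]
wrist_force: [0.9, -0.5, -3.6]
opening: 0.642
```

```bash
python3 st.py
python3 - <<'E'
from h import *
cap('wrist','w4'); cap('scene','s4')
a=cv2.imread('pics/w4.png'); b=cv2.imread('pics/s4.png')
cv2.imwrite('pics/c4.png',np.hstack([cv2.resize(a[200:420,140:420],(400,300)),cv2.resize(b[110:260,180:380],(400,300))]))
E
```

```text
11.2 [ 0.042  0.184  1.893 -0.869  1.18  -2.806] [ 0.026  0.057  0.034  0.013 -0.025  0.051] [ 0.5067 -0.0858  0.1945] [ 0.9 -0.5 -3.6] 0.6415219943034318
[[-0.995 -0.073  0.074]
 [-0.104  0.703 -0.703]
 [-0.    -0.707 -0.707]]
```

View pics/c4.png

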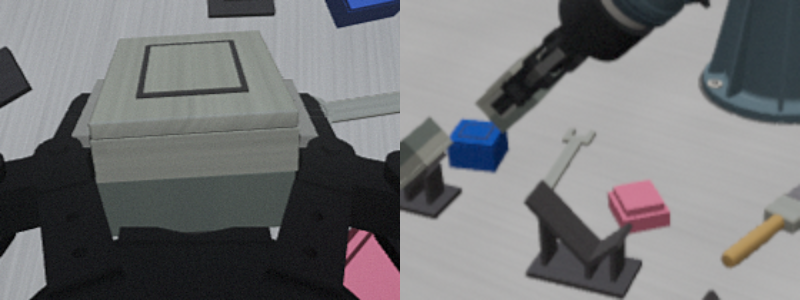

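>>> move_arm --increments '[{"tx":0,"ty":0,"tz":0,"turn":5},{"tx":0,"ty":0,"tz":0,"turn":12},{"tx":0,"ty":0,"tz":0,"turn":19},{"tx":0,"ty":0,"tz":0,"turn":26},{"tx":0,"ty":0,"tz":0,"turn":33},{"tx":0,"ty":0,"tz":0,"turn":40},{"tx":0,"ty":0,"tz":0,"turn":47},{"tx":0,"ty":0,"tz":0,"turn":54},{"tx":0,"ty":0,"tz":0,"turn":61},{"tx":0,"ty":0,"tz":0,"turn":68},{"tx":0,"ty":0,"tz":0,"turn":75},{"tx":0,"ty":0,"tz":0,"turn":82},{"tx":0,"ty":0,"tz":0,"turn":89},{"tx":0,"ty":0,"tz":0,"turn":96},{"tx":0,"ty":0,"tz":0,"turn":103},{"tx":0,"ty":0,"tz":0,"turn":110},{"tx":0,"ty":0,"tz":0,"turn":117},{"tx":0,"ty":0,"tz":0,"turn":124},{"tx":0,"ty":0,"tz":0,"turn":131},{"tx":0,"ty":0,"tz":0,"turn":138}]'

```text
time_s: 12.97
eef_pos: [0.5042, -0.0838, 0.1888]
eef_rot: [0.362, 0.844, 0.376, -0.121]
wrist_force: [0.7, -0.0, -3.2]
opening: 0.642
```

>>> move_arm --increments '[{"tx":0,"ty":0,"tz":0,"turn":7},{"tx":0,"ty":0,"tz":0,"turn":14},{"tx":0,"ty":0,"tz":0,"turn":21},{"tx":0,"ty":0,"tz":0,"turn":28},{"tx":0,"ty":0,"tz":0,"turn":35},{"tx":0,"ty":0,"tz":0,"turn":40},{"tx":0,"ty":0,"tz":0,"turn":42},{"tx":0,"ty":0,"tz":0,"turn":42},{"tx":0,"ty":0,"tz":0,"turn":42}]'

```text
time_s: 13.72
eef_pos: [0.5046, -0.0841, 0.1895]
eef_rot: [0.382, 0.923, 0.052, 0.016]
wrist_force: [0.2, -0.7, -2.1]
opening: 0.642
```

```bash
python3 st.py
python3 - <<'E'
from h import *
cap('wrist','w5'); cap('scene','s5'); cap('top','t5')
a=cv2.imread('pics/w5.png'); b=cv2.imread('pics/s5.png')
cv2.imwrite('pics/c5.png',np.hstack([cv2.resize(a[200:420,140:420],(400,300)),cv2.resize(b[110:260,150:350],(400,300))]))
E
```

```text
13.7167 [ 0.046  0.191  1.896 -0.868  1.179  0.336] [-0.005 -0.01  -0.007 -0.003  0.003 -0.009] [ 0.5046 -0.0841  0.1895] [ 0.2 -0.7 -2.1] 0.6417785069393902
[[ 0.994  0.083  0.07 ]
 [ 0.108 -0.703 -0.703]
 [-0.009  0.706 -0.708]]
```

View pics/c5.png

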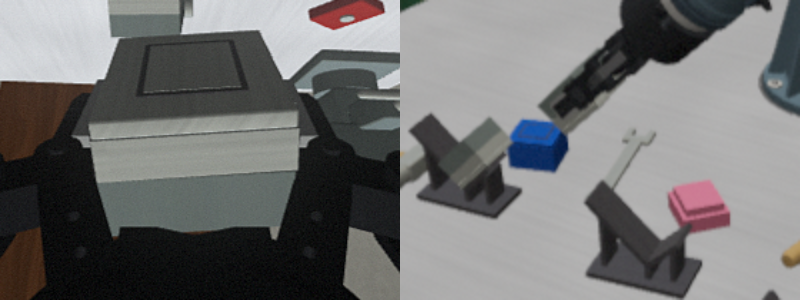

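```bash
cat > hand.py <<'E'
from fit import *
from h import get_obs
import sys
tag=sys.argv[1]
o=get_obs(); p=o['eef_pos']; M=R.from_quat([*o['eef_rot'][1:],o['eef_rot'][0]]).as_matrix()
def gen(P,c,Rm):
    L=(P-c)@Rm; q=np.abs(L)-np.array([.03,.0275,.02])
    return np.linalg.norm(np.maximum(q,0),axis=-1)+np.minimum(q.max(-1),0)
a=M[:,0]; xs=M[:,2]; n=np.cross(xs,a)  # tool axes
R0=np.stack([xs,a,np.cross(xs,a)],1)
allP=[]
for cam,thr in (('t',120),('s',230),('w',150)):
    try: W,pic=cloud(cam+tag)
    except Exception: continue
    L=(W-p)@M; br=pic.astype(int).sum(-1); sat=pic.max(-1).astype(int)-pic.min(-1)
    m=(abs(L[...,0])<.026 if cam=='w' else abs(L[...,0])<.035)&(abs(L[...,1])<.03)&(L[...,2]>-.06)&(L[...,2]<.035)&(br>thr)&(sat<40)
    if cam=='w': m&=(abs(L[...,0])<.024)
    P=W[m]; 
    if len(P)<30: print(cam,len(P)); continue
    allP.append(P)
    for nm,Q in ((cam,P),('all',np.vstack(allP))):
        f=lambda v:gen(Q,p+M@v[:3],R0@R.from_rotvec(v[3:]).as_matrix())
        s=least_squares(lambda v:np.concatenate([f(v),.002*v[3:]]),[0,0,-.015,0,0,0],loss='soft_l1',f_scale=.002)
        print(nm,len(Q),'centre in tool mm',(s.x[:3]*1000).round(1),'rot deg',np.degrees(s.x[3:]).round(1),'med',np.median(abs(f(s.x))).round(4))
E
python3 hand.py 5
python3 - <<'E'
import numpy as np
from s3 import *
p=np.array([.4964,-.0033,.054]); a,xs,n=boxaxes(.1945); d=p-np.array(BOX[0]); print('at grasp TCP rel box: x,a,n',d@xs,d@a,d@n)
E
```

```text
t 1537 centre in tool mm [ -1.2  -0.7 -15.7] rot deg [-3.2 -0.  -1.2] med 0.0005
all 1537 centre in tool mm [ -1.2  -0.7 -15.7] rot deg [-3.2 -0.  -1.2] med 0.0005
s 282 centre in tool mm [  1.1  -1.8 -15.7] rot deg [-6.  -0.4 -2. ] med 0.0008
all 1819 centre in tool mm [ -0.2  -0.8 -15.7] rot deg [-2.9 -0.1 -1.2] med 0.0005
w 16236 centre in tool mm [ -2.1  -0.4 -15.8] rot deg [-3.1  0.  -1.6] med 0.0004
all 18055 centre in tool mm [ -0.2  -0.6 -15.7] rot deg [-3.1  0.  -1.6] med 0.0004
at grasp TCP rel box: x,a,n 0.01530038523847863 -0.0006352591212007282 0.019260183213123293
```

```bash
cat > plan.py <<'E'
from s3 import *
from h import get_obs
from scipy.optimize import minimize_scalar
o=get_obs(); p=o['eef_pos']; M=R.from_quat([*o['eef_rot'][1:],o['eef_rot'][0]]).as_matrix()
R0=np.stack([M[:,2],M[:,0],np.cross(M[:,2],M[:,0])],1)
v=np.radians([-3.1,0,-1.6]); Bc=np.array([-.0010,-.0006,-.0157])
RB=M.T@R0@R.from_rotvec(v).as_matrix()   # box in tool
a,xs,n=boxaxes(STK[1]); RD=np.stack([xs,a,n],1)
ang=lambda t:(M@Rz(t)@RB)[:,2]@n
t=minimize_scalar(lambda t:-ang(t),bounds=(-.5,.5),method='bounded').x
Mt=M@Rz(t); RBt=Mt@RB
print('turn',np.degrees(t).round(2),'n angle',np.degrees(np.arccos(ang(t))).round(2),'x angle',np.degrees(np.arccos(RBt[:,0]@xs)).round(2))
cur=p+M@Bc; print('box centre now rel STK x,a,n', ((cur-np.array(STK[0]))@RD).round(4), 'now n ang',np.degrees(np.arccos(ang(0))).round(2))
for nm,x,no in (('above',-.004,.105),('near',-.002,.065),('set',-.001,.060)):
    pt=np.array(STK[0])+xs*x+n*no-Mt@Bc
    xq,f=ik(np.clip(o['q'],LO,HI),pt,Mt,.6,False); pp,MM=FK(xq)
    print(nm,pt.round(4),'shift',(M.T@(pt-p)).round(4),'q',xq.round(3),'res',np.linalg.norm(f).round(4))
E
python3 plan.py
```

```text
turn 1.62 n angle 0.13 x angle 3.65
box centre now rel STK x,a,n [-0.2183  0.0464 -0.0057] now n ang 1.63
above [ 0.4939 -0.3186  0.1174] shift [-0.0359  0.112   0.2156] q [-0.435  0.281  1.98  -1.091  0.755  0.271] res 0.0
near [ 0.4898 -0.292   0.0877] shift [-0.0368  0.072   0.2177] q [-0.385  0.329  2.001 -1.14   0.758  0.385] res 0.0012
set [ 0.4894 -0.2892  0.0835] shift [-0.0369  0.067   0.2187] q [-0.379  0.335  2.001 -1.14   0.759  0.393] res 0.0043
```

>>> move_arm --increments '[{"tx":-0.002,"ty":0.02,"tz":0,"turn":0},{"tx":-0.004,"ty":0.045,"tz":0.005,"turn":0.5},{"tx":-0.007,"ty":0.07,"tz":0.015,"turn":1},{"tx":-0.01,"ty":0.095,"tz":0.03,"turn":1.6},{"tx":-0.013,"ty":0.115,"tz":0.05,"turn":1.6},{"tx":-0.016,"ty":0.13,"tz":0.075,"turn":1.6},{"tx":-0.02,"ty":0.138,"tz":0.1,"turn":1.6},{"tx":-0.024,"ty":0.14,"tz":0.125,"turn":1.6},{"tx":-0.028,"ty":0.14,"tz":0.15,"turn":1.6},{"tx":-0.032,"ty":0.14,"tz":0.175,"turn":1.6},{"tx":-0.035,"ty":0.138,"tz":0.197,"turn":1.6},{"tx":-0.036,"ty":0.13,"tz":0.21,"turn":1.6},{"tx":-0.036,"ty":0.12,"tz":0.215,"turn":1.6},{"tx":-0.036,"ty":0.114,"tz":0.216,"turn":1.6},{"tx":-0.036,"ty":0.112,"tz":0.216,"turn":1.6},{"tx":-0.036,"ty":0.112,"tz":0.216,"turn":1.6},{"tx":-0.036,"ty":0.112,"tz":0.216,"turn":1.6}]'

```text
time_s: 15.28
eef_pos: [0.4948, -0.3189, 0.1188]
eef_rot: [0.382, 0.923, 0.038, 0.024]
wrist_force: [-0.0, 1.0, -2.1]
opening: 0.64
```

```bash
python3 st.py; python3 plan.py
python3 - <<'E'
from h import *
cap('wrist','w6'); cap('scene','s6'); cap('top','t6')
a=cv2.imread('pics/t6.png'); b=cv2.imread('pics/s6.png')
cv2.imwrite('pics/c6.png',np.hstack([cv2.resize(a[145:265,370:530],(400,300)),cv2.resize(b[110:230,110:270],(400,300))]))
E
python3 hand.py 6
```

```text
15.2833 [-0.445  0.279  1.974 -1.087  0.75   0.257] [-0.003 -0.008 -0.007 -0.001 -0.002  0.001] [ 0.4948 -0.3189  0.1188] [-0.   1.  -2.1] 0.6401867161177629
[[ 0.996  0.051  0.073]
 [ 0.088 -0.705 -0.703]
 [ 0.016  0.707 -0.707]]
turn -0.09 n angle 0.07 x angle 3.53
box centre now rel STK x,a,n [-0.0046  0.0008  0.1063] now n ang 0.11
above [ 0.4939 -0.3186  0.1174] shift [-0.0009 -0.0013  0.0007] q [-0.435  0.28   1.982 -1.094  0.752  0.274] res 0.0
near [ 0.4899 -0.292   0.0877] shift [-0.003  -0.0412  0.0027] q [-0.385  0.328  2.002 -1.14   0.757  0.384] res 0.0027
set [ 0.4894 -0.2892  0.0835] shift [-0.0033 -0.0462  0.0037] q [-0.379  0.334  2.002 -1.14   0.758  0.392] res 0.0058
t 801 centre in tool mm [ -0.8  -0.5 -15.9] rot deg [-3.4 -0.  -1.3] med 0.0005
all 801 centre in tool mm [ -0.8  -0.5 -15.9] rot deg [-3.4 -0.  -1.3] med 0.0005
s 225 centre in tool mm [  1.1  -2.6 -15.6] rot deg [-5.1  0.2 -1.9] med 0.0008
all 1026 centre in tool mm [  0.3  -0.6 -15.9] rot deg [-2.8 -0.1 -1.6] med 0.0005
w 17655 centre in tool mm [ -3.1  -0.  -16. ] rot deg [-3.2  0.3 -1.7] med 0.0005
all 18681 centre in tool mm [  0.3  -0.2 -15.9] rot deg [-3.   0.2 -1.7] med 0.0005
```

View pics/c6.png

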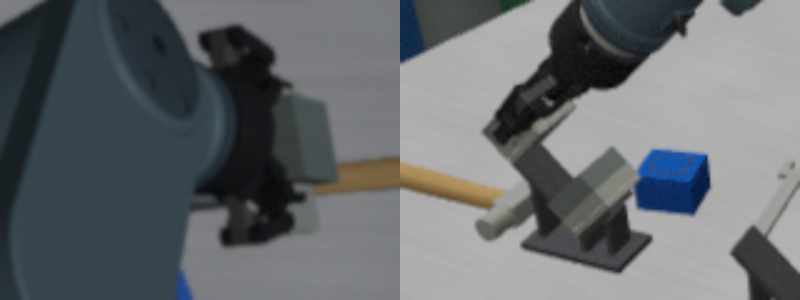

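>>> move_arm --increments '[{"tx":-0.001,"ty":-0.006,"tz":0,"turn":0},{"tx":-0.001,"ty":-0.012,"tz":0.001,"turn":0},{"tx":-0.002,"ty":-0.018,"tz":0.001,"turn":0},{"tx":-0.002,"ty":-0.024,"tz":0.001,"turn":0},{"tx":-0.002,"ty":-0.03,"tz":0.002,"turn":0},{"tx":-0.003,"ty":-0.036,"tz":0.002,"turn":0},{"tx":-0.003,"ty":-0.04,"tz":0.002,"turn":0},{"tx":-0.003,"ty":-0.042,"tz":0.002,"turn":0},{"tx":-0.003,"ty":-0.042,"tz":0.002,"turn":0}]'

```text
time_s: 16.18
eef_pos: [0.4895, -0.2904, 0.0873]
eef_rot: [0.381, 0.924, 0.037, 0.023]
wrist_force: [-0.1, 0.3, -2.6]
opening: 0.641
```

```bash
python3 st.py; python3 plan.py
python3 - <<'E'
from h import *
cap('scene','s7')
b=cv2.imread('pics/s7.png')
cv2.imwrite('pics/c7.png',cv2.resize(b[120:225,110:250],(640,480),interpolation=cv2.INTER_CUBIC))
E
```

```text
16.1833 [-0.394  0.327  1.999 -1.138  0.753  0.375] [-0.009 -0.009 -0.008 -0.003 -0.002 -0.008] [ 0.4895 -0.2904  0.0873] [-0.1  0.3 -2.6] 0.6410520252039155
[[ 0.996  0.052  0.071]
 [ 0.086 -0.707 -0.702]
 [ 0.014  0.705 -0.709]]
turn -0.06 n angle 0.25 x angle 3.66
box centre now rel STK x,a,n [-0.0029 -0.0001  0.0636] now n ang 0.25
above [ 0.4939 -0.3186  0.1174] shift [ 0.0023  0.0413 -0.0013] q [-0.436  0.281  1.979 -1.087  0.754  0.267] res 0.0
near [ 0.4898 -0.292   0.0877] shift [0.0002 0.0014 0.0009] q [-0.386  0.329  2.002 -1.139  0.756  0.384] res 0.0
set [ 0.4894 -0.2892  0.0834] shift [-0.0001 -0.0036  0.0019] q [-0.38   0.335  2.002 -1.14   0.758  0.393] res 0.0028
```

View pics/c7.png

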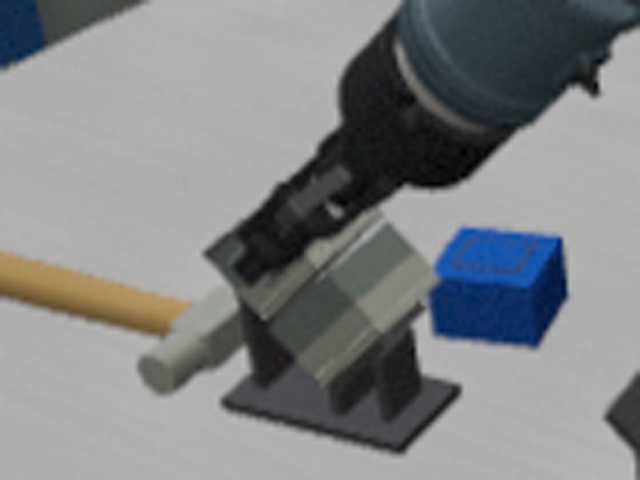

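>>> move_arm --increments '[{"tx":0,"ty":-0.001,"tz":0.0005,"turn":0},{"tx":0,"ty":-0.002,"tz":0.001,"turn":0},{"tx":0,"ty":-0.002,"tz":0.001,"turn":0},{"tx":0,"ty":-0.003,"tz":0.001,"turn":0},{"tx":0,"ty":-0.003,"tz":0.001,"turn":0},{"tx":0,"ty":-0.003,"tz":0.001,"turn":0}]'

```text
time_s: 16.73
eef_pos: [0.4898, -0.2892, 0.0856]
eef_rot: [0.38, 0.924, 0.037, 0.023]
wrist_force: [-0.0, -0.5, -2.6]
opening: 0.643
```

```bash
python3 st.py; python3 plan.py | grep now
```

```text
16.7333 [-0.392  0.331  1.998 -1.137  0.754  0.379] [ 0.    -0.    -0.    -0.001  0.001  0.   ] [ 0.4898 -0.2892  0.0856] [-0.  -0.5 -2.6] 0.6432242695112799
[[ 0.996  0.051  0.07 ]
 [ 0.085 -0.708 -0.701]
 [ 0.014  0.704 -0.71 ]]
box centre now rel STK x,a,n [-0.0024  0.0003  0.0616] now n ang 0.34
```

>>> move_arm --increments '[{"tx":0,"ty":-0.001,"tz":0,"turn":0},{"tx":0,"ty":-0.001,"tz":0,"turn":0},{"tx":0,"ty":-0.002,"tz":0,"turn":0},{"tx":0,"ty":-0.002,"tz":0,"turn":0},{"tx":0,"ty":-0.002,"tz":0,"turn":0}]'

```text
time_s: 17.15
eef_pos: [0.4898, -0.2879, 0.0846]
eef_rot: [0.38, 0.924, 0.037, 0.022]
wrist_force: [-0.6, -0.3, -1.3]
opening: 0.638
```

```bash
python3 st.py; python3 plan.py | grep now
```

```text
17.15 [-0.389  0.333  1.998 -1.138  0.755  0.383] [ 0.002 -0.001  0.001  0.002 -0.001 -0.002] [ 0.4898 -0.2879  0.0846] [-0.6 -0.3 -1.3] 0.6376140921796801
[[ 0.996  0.051  0.069]
 [ 0.085 -0.708 -0.701]
 [ 0.013  0.704 -0.71 ]]
box centre now rel STK x,a,n [-0.0027  0.0006  0.06  ] now n ang 0.35
```

>>> move_arm --increments '[{"tx":0,"ty":-0.001,"tz":0.001,"turn":0},{"tx":0,"ty":-0.001,"tz":0.001,"turn":0},{"tx":0,"ty":-0.001,"tz":0.001,"turn":0}]'

```text
time_s: 17.4
eef_pos: [0.4903, -0.2881, 0.0841]
eef_rot: [0.38, 0.924, 0.037, 0.022]
wrist_force: [-0.6, -3.6, 1.3]
opening: 0.642
```

```bash
python3 st.py; python3 plan.py | grep now;  python3 - <<'E'
from h import *
cap('scene','s8')
b=cv2.imread('pics/s8.png')
cv2.imwrite('pics/c8.png',cv2.resize(b[120:225,110:250],(640,480),interpolation=cv2.INTER_CUBIC))
E
```

```text
17.4 [-0.389  0.335  1.996 -1.138  0.755  0.384] [ 0.001 -0.001  0.001 -0.001 -0.001  0.   ] [ 0.4903 -0.2881  0.0841] [-0.6 -3.6  1.3] 0.6415189618888475
[[ 0.996  0.051  0.069]
 [ 0.084 -0.709 -0.701]
 [ 0.013  0.704 -0.71 ]]
box centre now rel STK x,a,n [-0.0021  0.0011  0.0598] now n ang 0.36
```

View pics/c8.png

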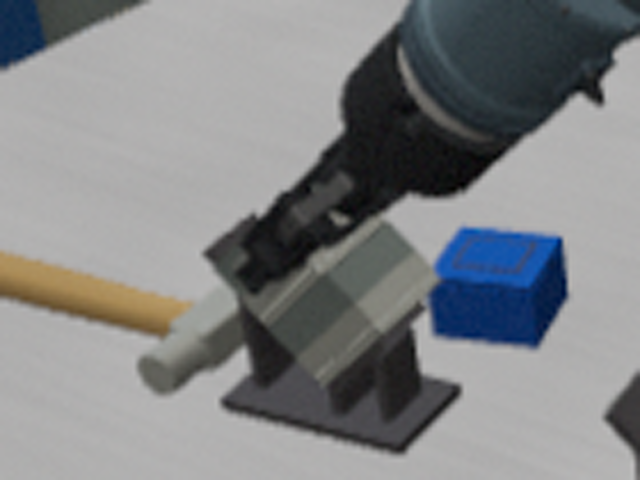

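>>> move_arm --gripper 0.8 --increments '[{"tx":0,"ty":0,"tz":0,"turn":0},{"tx":0,"ty":0,"tz":0,"turn":0},{"tx":0,"ty":0,"tz":0,"turn":0},{"tx":0,"ty":0,"tz":0,"turn":0},{"tx":0,"ty":0,"tz":0,"turn":0}]'

```text
time_s: 17.87
eef_pos: [0.49, -0.2873, 0.0832]
eef_rot: [0.379, 0.924, 0.037, 0.022]
wrist_force: [-0.4, -0.3, -0.4]
opening: 0.799
```

>>> move_arm --gripper 1 --increments '[{"tx":0,"ty":0,"tz":0,"turn":0},{"tx":0,"ty":0,"tz":0,"turn":0},{"tx":0,"ty":0,"tz":0,"turn":0},{"tx":0,"ty":0,"tz":0,"turn":0},{"tx":0,"ty":0,"tz":0,"turn":0}]'

```text
time_s: 18.28
eef_pos: [0.49, -0.2876, 0.0834]
eef_rot: [0.379, 0.924, 0.037, 0.022]
wrist_force: [-0.8, -0.3, 0.0]
opening: 1.003
```

```bash
python3 st.py
python3 - <<'E'
from h import *
cap('scene','s9'); cap('wrist','w9')
b=cv2.imread('pics/s9.png');a=cv2.imread('pics/w9.png')
cv2.imwrite('pics/c9.png',np.hstack([cv2.resize(a[200:420,140:420],(400,300)),cv2.resize(b[120:225,110:250],(400,300),interpolation=cv2.INTER_CUBIC)]))
E
```

```text
18.2833 [-0.389  0.336  1.997 -1.137  0.754  0.384] [ 0.    -0.001 -0.001  0.     0.002  0.001] [ 0.49   -0.2876  0.0834] [-0.8 -0.3  0. ] 1.0030356358231316
[[ 0.996  0.051  0.069]
 [ 0.085 -0.709 -0.7  ]
 [ 0.013  0.703 -0.711]]
```

View pics/c9.png

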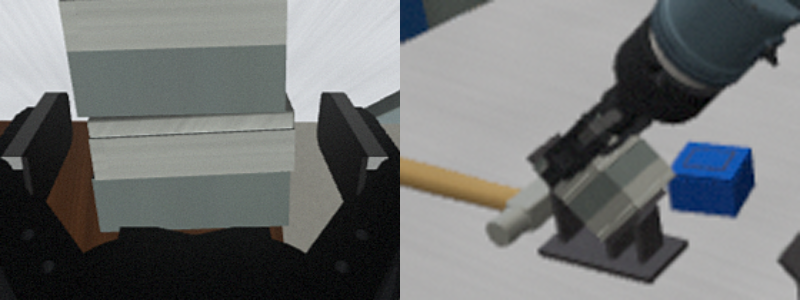

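>>> move_arm --increments '[{"tx":0,"ty":0,"tz":-0.01,"turn":0},{"tx":0,"ty":0,"tz":-0.03,"turn":0},{"tx":0,"ty":0,"tz":-0.055,"turn":0},{"tx":0,"ty":0,"tz":-0.08,"turn":0},{"tx":0,"ty":0,"tz":-0.11,"turn":0},{"tx":0,"ty":0.01,"tz":-0.14,"turn":0},{"tx":0,"ty":0.03,"tz":-0.17,"turn":0},{"tx":0,"ty":0.04,"tz":-0.2,"turn":0},{"tx":0,"ty":0.04,"tz":-0.22,"turn":0},{"tx":0,"ty":0.04,"tz":-0.22,"turn":0}]'

```text
time_s: 19.22
eef_pos: [0.4788, -0.1601, 0.2728]
eef_rot: [0.38, 0.924, 0.036, 0.026]
wrist_force: [0.3, 0.0, 0.1]
opening: 1.002
```

```bash
python3 st.py
cat > fin.py <<'E'
from fit import *
cap('scene','sA'); cap('top','tA'); cap('wrist','wA')
a0,xs0,n0=boxaxes(.151); c0=np.array([.481,-.2366,.051])
def gen(P,c,Rm,h):
    L=(P-c)@Rm; q=np.abs(L)-h
    return np.linalg.norm(np.maximum(q,0),axis=-1)+np.minimum(q.max(-1),0)
R0=np.stack([xs0,a0,n0],1)
for cams in (['sA'],['tA'],['wA'],['sA','tA','wA']):
    PU=[];PL=[]
    for cn in cams:
        W,p=cloud(cn); L=(W-c0)@R0; br=p.astype(int).sum(-1); sat=p.max(-1).astype(int)-p.min(-1)
        m=(br>(250 if cn[0]=='s' else 130))&(sat<40)&(abs(L[...,0])<.045)&(abs(L[...,1])<.042)
        PU.append(W[m&(L[...,2]>.045)&(L[...,2]<.095)]); PL.append(W[m&(L[...,2]>.004)&(L[...,2]<.036)])
    for nm,P,nn in (('upper',np.vstack(PU),.06),('lower',np.vstack(PL),.02)):
        if len(P)<60: print(cams,nm,len(P)); continue
        f=lambda v:gen(P,c0+R0@(np.array([0,0,nn])+v[:3]),R0@R.from_rotvec(v[3:]).as_matrix(),np.array([.03,.0275,.02]))
        s=least_squares(lambda v:np.concatenate([f(v),.003*v]),np.zeros(6),loss='soft_l1',f_scale=.002)
        print(cams,nm,len(P),'offset x,a,n mm',(s.x[:3]*1e3).round(1),'rot deg',np.degrees(s.x[3:]).round(1),'med',np.median(abs(f(s.x))).round(4))
b=cv2.imread('pics/sA.png');a=cv2.imread('pics/tA.png')
cv2.imwrite('pics/cA.png',np.hstack([cv2.resize(a[150:260,370:517],(400,300)),cv2.resize(b[120:225,110:250],(400,300),interpolation=cv2.INTER_CUBIC)]))
E
python3 fin.py
```

```text
19.2167 [-0.122 -0.03   1.941 -0.839  1.172  0.119] [-0.038  0.056  0.053 -0.023 -0.071  0.018] [ 0.4788 -0.1601  0.2728] [0.3 0.  0.1] 1.0019676032609437
[[ 0.996  0.047  0.076]
 [ 0.087 -0.709 -0.7  ]
 [ 0.021  0.704 -0.71 ]]
['sA'] upper 403 offset x,a,n mm [-0.5  1.5  5.7] rot deg [ 1.2  1.4 -2.3] med 0.0009
['sA'] lower 364 offset x,a,n mm [ 0.1  1.  -0.1] rot deg [-4.  -0.2 -0.4] med 0.0008
['tA'] upper 1218 offset x,a,n mm [-0.3  1.4  0.3] rot deg [ 0.2 -0.6 -1.9] med 0.0006
['tA'] lower 537 offset x,a,n mm [ 0.2  0.6 -0. ] rot deg [-0.5  0.3 -0.2] med 0.0006
['wA'] upper 1853 offset x,a,n mm [-1.   1.2  0.7] rot deg [ 0.8  0.4 -2.1] med 0.0005
['wA'] lower 1843 offset x,a,n mm [-0.3  0.   0.2] rot deg [ 1.7 -0.3 -0.2] med 0.0005
['sA', 'tA', 'wA'] upper 3474 offset x,a,n mm [-0.8  1.6  0.4] rot deg [ 0.4  0.  -2.2] med 0.0006
['sA', 'tA', 'wA'] lower 2744 offset x,a,n mm [-0.2  0.7 -0.2] rot deg [-1.7 -0.1 -0.3] med 0.0006
```

View pics/cA.png

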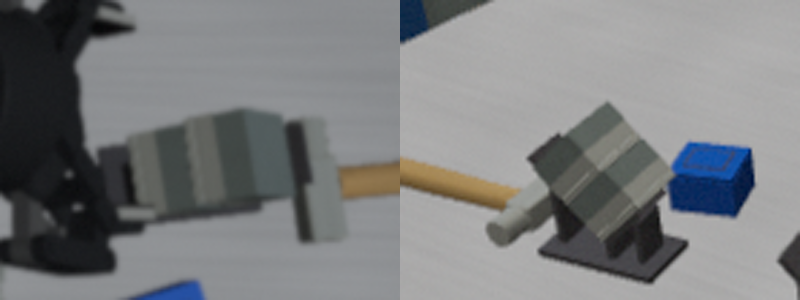

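```bash
python3 -c "
from h import *
print(workorder.hand_in()); print(get_obs()['time_s'])"
```

```text
the job is handed in; nothing more can be done
None
the job is handed in; nothing more can be done
```

The deep lid-up box from the middle stand now lies lid down on the other deep box, and the job is handed in. It was released at about 18 s of robot time and I handed in just after 19 s; no verdict was reported.

- **How it was done:** I gripped the box across its seam, lifted it, rolled it 180° about its own x, lowered it until I felt contact at about 5 N, then let go and backed away.
- **Tilting the tool:** The move commands cannot tilt the tool. I got the 45° tilt by commanding turns past the last joint's range, so that the arm's approach to the unreachable pose tilted the tool. I planned this with a kinematic model fitted to the readings, and the tool ended at 45.1° down.

**Last checks after letting go (depth fits, three cameras combined):**

| Check | Result | Allowed |
|---|---|---|
| Upper box along the slope | −0.8 mm | 12 mm |
| Upper box across the slope | 1.6 mm | 18 mm |
| Upper box height above flush | 0.4 mm | 7 mm |
| Upper box squareness | about 2.2° | 15° |
| Lower box moved | about 1 mm | 20 mm |

- **Lid:** it stayed closed in every picture, and the pictures show both boxes lid down.
- **Flat box:** the arm never went near it. I did not measure it again at the end.
- **Disagreement:** the scene camera alone put the upper box 5.7 mm too high. The top and wrist cameras gave 0.3 and 0.7 mm, and the contact was flush, so I took the scene camera's reading as poorly constrained.

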